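# Load the dry cell into the display stand's battery drawer

## Task

The turning display stand needs its new battery: take the cell from the card pack and load it into the holder in the open battery drawer, flat end pressed against the coil spring and the nub end swung down under the two retaining lips so that it lies level and snug, then let go and push the drawer fully home. Work gently: find the spring by feel, never force the cell against the holder or run the spring hard up, do not shove the drawer or stand hard, and leave the wares on and around the stand where they are.

Things in the scene. Friction and masses are not known exactly. Their poses are not given: they have to be found in the camera images.
- cell: Dry cell to load: cylinder 26 mm in diameter, 50 mm long, about 70 g, dark metal jacket, copper-toned at the positive end. Origin at its middle, on its axis; x axis along the cell to the positive end, which has a nub 7 mm across standing 1.5 mm out of the shoulder; the negative end is flat. Starts lying level in the card pack.
- nub (a point): Tip of the cell's positive nub, 25 mm from the cell's origin along its x axis.
- cell_pack: Opened shallow card pack, fixed on the table, 74 mm (x) by 104 mm (y), rim 7 mm high; its floor is 2 mm above the table. The cell lies along its x axis near the middle between ribs 2 mm high, cell axis 15 mm above the table, over 35 mm free to the rim on either side. Origin under its middle.
- stand: Display stand, fixed: white base 160 mm deep (x), 150 mm wide, 54 mm high, with a wooden plate 140 mm across on it (top 65 mm above the table). Origin on the table under its middle; x points from the front (drawer side, towards the robot) to the back. The drawer's opening is 66 mm wide, its upper edge 44 mm above the table: only a cell down under the lips passes.
- drawer (a joint): How far the white battery drawer is drawn out of the stand's front, m: 0 fully home (panel against the base), 0.096 at its outer stop. Starts up to 8 mm short of the stop. Slides with about 2 N of friction, no catch, stays where left; pressing the cell on the spring first draws it out to its stop.
- drawer_front (a point): Middle of the front face of the drawer's upright front panel (72 mm wide, from 7 to 46 mm above the table, grip ridges 1.5 mm proud), 26.5 mm above the table, 52 mm before point bay. Moves with the drawer. Push here, along the stand's x, to close it.
- bay (a point): Nominal middle of a seated cell, on its axis, 27.5 mm above the table; axes as the stand's; moves with the drawer. Round it is the grey holder, open above. The holder is screwed to the drawer through slots: with spring and lips it sits firmly, but up to 5 mm forward or back (x) of nominal, each time differently: find it by feel. With the drawer at its stop the base's front is 48 mm behind (+x).
- spring (a point): Nominal tip of the free coil spring, on the cell's axis, 20 mm before point bay (real x up to 5 mm off), facing +x. Domed, 8 mm across; 0.7 N per mm, rigid (coil-bound) after 11.5 mm; squeezed 5 mm by a seated cell. End wall 17 mm behind it, 6 mm above the axis. A cell set in nub end up (30 degrees) and swung down about its flat end passes the lips with 9.5 to 11.3 mm squeezed.
- lips (a point): Nominal front edge of the two retaining lips at the holder's back end, 19 mm behind point bay (real x up to 5 mm off). They lie 10.5 to 17 mm left and right of the middle line, 8.6 to 11.1 mm above the cell's axis, and reach 6 mm forward over the shoulder from the wall the nub bears on. This point is 9.9 mm above the axis, on the middle line.
- floor (a point): Middle of the holder's floor, 13 mm under the axis of a seated cell. Guide rails 14.2 mm either side of the middle line, tops 4 mm below the axis, stand at both ends only; from 19 mm before to 11 mm behind point bay fingers have room beside the cell: there only the drawer floor, 15.5 mm below the axis, with a 3 mm rim. More than 18 N from the cell would crack the holder.
- gift_box: Bystander: small dark flowered gift box, 57x63x22 mm, standing on the turning plate. Origin at the middle of its underside.
- candle_tin: Bystander: candle in a round brass tin, 50 mm across, 28 mm high, standing on the turning plate. Origin at the middle of its underside.
- card_deck: Bystander: small flat hardback with a bright pattern, 62x88x14 mm, lying on the table. Origin at the middle of its underside.
- mug: Bystander: lilac mug, 82 mm across with its handle 114 mm, 91 mm high, on the table. Origin at the middle of its underside.
Things that resemble listed ones, but are neither listed nor needed, are in the scene too. Several things have the shape of the cell; the one meant has the colours described above.

How it is judged (in metres and radians):
On the way:
1. with the drawer still out, the cell lies seated in the holder, flat end on the spring, nub end under the lips, let go (x of cell in the frame of bay between -0.0075 and 0.0075 m and z of cell in the frame of bay between -0.002 and 0.002 m and y of cell in the frame of bay between -0.003 and 0.003 m and x of nub in the frame of bay above 0.015 m and angle between the x axis of cell and the x axis of bay, either way round below 0.06 rad and value of joint drawer above 0.07 m and contact force between the fingers and cell below 0.3 N), for 0.2 s.
At the end, for the whole second after the job is handed in: The cell lies in the holder, level (within 0.06 rad of the drawer's direction), its middle within 2 mm in height, 3 mm sideways and 7.5 mm lengthwise of site bay (the holder itself is off by up to 5 mm), nub towards the back of the stand, at rest, and the drawer is home within 3 mm (x of cell in the frame of bay between -0.0075 and 0.0075 m and z of cell in the frame of bay between -0.002 and 0.002 m and y of cell in the frame of bay between -0.003 and 0.003 m and x of nub in the frame of bay above 0.015 m and angle between the x axis of cell and the x axis of bay, either way round below 0.06 rad and value of joint drawer below 0.003 m and linear speed of cell below 0.02 m/s); the robot touches nothing.
It fails at once if the cell is forced against the stand's holder or drawer with more than 18 N (contact force between cell and stand above 18 N).
It fails at once if the fingers press on the stand or its drawer with more than 25 N (contact force between the fingers and stand above 25 N).
It fails at once if wares on the stand are shifted by more than 12 mm, or the others by more than 20 mm (distance of any of gift_box, candle_tin from where it was at the start of the episode above 0.012 m or distance of any of card_deck, mug from where it was at the start of the episode above 0.02 m).
It also fails if it takes over 72 s, if anything falls off the work surface, if the arm or the gripper's body presses on something with over 40 N, if the wrist force passes 120 N, or if a joint passes its speed limit or range.

## Robot

A 6-joint arm with a two-finger parallel gripper is mounted at the origin on a cart in front of the work surface, level with it; the furniture and walls round the work are solid. World frame = base frame: x ahead of the robot, y to its left, z up, the work surface at z = 0. Lengths are in m, angles in degrees, forces in N, time in s.
With the tool pointing down it reaches from about 0.375 to 0.9 m from the base axis. Payload 3.1 kg.
Tool frame: the origin (TCP) lies on the centre line of the jaws, within the pads' length; the fingertips stand 17 mm ahead of it and the grasp point (between the pads) lies 2 mm behind it; z points along the fingers, y is the line along which they close (so a half turn about z gives the same grasp; the last joint's range is limited). The gripper opens to 87 mm and grips with 3 to 60 N. Pads are 19 mm wide; open, the fingers measure 117 mm over their backs; the gripper's body (75 mm by 190 mm) begins 51 mm behind the grasp point.
Start: joints at [-84.597, 30.224, 82.088, -0, 67.689, -10.227], TCP at [0.168, -0.602, 0.24] pointing down, gripper open.
Joint ranges: [-176.69, 176.69], [-43.24, 126.21], [12.49, 139.97], [-82, 262], [0, 151.66], [-163.58, 163.58]. Speed limits (degrees/s): [159.86, 159.86, 180, 180, 180, 180].

## Interface

Orientations are given as a 3x3 rotation matrix whose columns are the frame's x, y, z axes.
In Python, from rig import bot, imaging, finder gives the robot as it stands. The module is installed in compiled form; this text tells all that it offers.
- The arm moves only by the tool play_rows, never from a script. Its argument "motion" is a list that holds one entry, the list of rows, each a list of 6 numbers: the shift along the tool's x, y, z in m, then the turn, a rotation vector about the tool's x, y, z in degrees. In form: [[[dx, dy, dz, wx, wy, wz], ...]]. A call has 1 to 8 rows; each row is the pose to reach, as a shift and turn from the pose commanded when the call began, along the tool's axes at that moment; what a row does not reach only later rows make up. A row lasts 1/12 s, in which the tool goes at most 41.7 mm and 7.16 degrees, less where a joint would pass 70% of its speed; a pose out of reach is approached as far as the arm can. A call with a gripper value outside its range is refused whole. "fingers" is the finger opening in m, from 0 to 0.087, set as the call begins (left out, the last holds). The fingers move at their own pace and stop on an object; the grip force is fixed at half the most. Time passes only in rows, so rows that repeat a pose let the fingers close. It gives the time, the measured TCP pose, the force, the opening and the grip force at its end, in the units of the state.
- bot.read_state(): the state, without advancing time (a new reading comes with each control period).
- imaging.capture(name): name is "side" or "top"; returns a dict with "frame" (400x640x3 uint8, red, green, blue), "camera_matrix" (3x3 intrinsics, pixels), "k1" (the pictures are not rectified: a ray, as slopes to the right and down, at radius r is drawn at 1 + k1 r^2 times it, then the intrinsics apply), "R" (3x3) and "t" (3): a world point X has camera coordinates R X + t. Camera axes: x right, y down, z forward; pixel columns grow to the right and rows downward; lengths in m; the calibration is good to about 2 mm. A picture is of the moment at which its call begins. There is no depth.
- bot.hand_in(): hands the job in; it is judged then, once.
Trained networks look in the newest picture that a camera, given by its name, has taken for a name from the list of things; names that differ only in an ending like _2 or _b are one class to them, and where a whole thing is asked for, a point or a joint stands for the part that bears it (a point fixed in the world has none). Each returns a list of dicts, best first, with "confidence" (0 to 1); they miss things now and then, are a little off and sometimes report something else, mostly with a low value. They report only what shows in the picture. A call takes as long as a camera call. They do not tell look-alikes from the thing itself.
- finder.recognise(camera, name): "at" ([x, y, z] in m, in world coordinates, good to about 4 mm: the middle of the surface that is visible of it).
- finder.outline_of(camera, name): "pixels" (400x640 bool, what is visible of it).
The state is a dict: "time_s": time; "joint_positions": joint angles; "qvel": joint speeds; "tau": joint torques, N m; "position": TCP position; "tcp_rot": TCP orientation; "force": force on the tool from outside, world axes, zero at the start; "moment": the same for the moment, N m; "opening": opening from 0.0 (shut) to 1.0 (fully open); "grasp_force": force on a finger pad.
Only numpy, scipy, OpenCV 4.12 (cv2) and the standard library are available. Lean on these libraries where they do the work, as an engineer would, in place of code of your own. Each camera call takes 0.05 s, during which the arm holds its last target. There are 200 camera calls.

## Working session

There is one attempt and no reset: what is moved stays moved. The work goes in short steps, Python scripts to look and compute and a tool call to move; the robot and the scene stay as the last step left them, time stands still between calls to the robot, and variables do not carry over. Pictures are saved under pics/ and viewed, at most 10 in all, crops included, and the job is handed in when it is done.

Besides the shell and the picture viewer there is one more tool, called after "Request:" by a JSON object that holds its "op" and its "data", one argument or row to a line. play_rows: Moves the arm, as the interface text tells. Its arguments: {"type":"object","properties":{"motion":{"type":"array"},"fingers":{"type":"number"}},"required":["motion"]}

```bash
mkdir -p pics
cat > h.py <<'E'
import numpy as np, cv2
from rig import bot, imaging, finder
def cap(n,save=None):
    c=imaging.capture(n)
    if save: cv2.imwrite('pics/'+save,c['frame'][:,:,::-1])
    return c
def ray(c,u,v):
    K=np.array(c['camera_matrix']);R=np.array(c['R']);t=np.array(c['t']);k=c['k1']
    d=np.array([(u-K[0,2])/K[0,0],(v-K[1,2])/K[1,1]]);s=d.copy()
    for _ in range(30): s=d/(1+k*(s@s))
    return -R.T@t, R.T@np.array([s[0],s[1],1])
def at_z(c,u,v,z):
    o,d=ray(c,u,v); return o+d*(z-o[2])/d[2]
def proj(c,X):
    K=np.array(c['camera_matrix']);p=np.array(c['R'])@np.array(X)+np.array(c['t'])
    s=p[:2]/p[2]; s=s*(1+c['k1']*(s@s)); return K[:2,:2]@s+K[:2,2]
E
python3 - <<'E'
from h import *
for n in ('top','side'):
    c=cap(n,n+'0.png'); print(n,-np.array(c['R']).T@c['t'])
    for k in ('cell','cell_pack','stand','drawer','drawer_front','bay','spring','lips','floor','gift_box','candle_tin','card_deck','mug'):
        for d in finder.recognise(n,k)[:4]: print(k,round(d['confidence'],2),np.round(d['at'],4),np.round(proj(c,d['at'])))
s=bot.read_state();print(s['time_s'],s['position'],np.round(s['tcp_rot'],3))
E
```

```text
top [0.44129388 0.16500784 0.93095283]
cell 0.83 [ 0.5724 -0.0356  0.0222] [438. 195.]
cell 0.69 [0.5333 0.3033 0.0254] [273. 217.]
cell 0.62 [0.5127 0.1885 0.0243] [329. 226.]
cell_pack 0.71 [0.5315 0.3009 0.0011] [276. 219.]
stand 0.57 [0.6441 0.1048 0.0539] [369. 159.]
drawer 0.98 [0.5674 0.0825 0.0163] [380. 199.]
drawer_front 0.61 [0.5676 0.0874 0.0136] [377. 199.]
bay 0.75 [0.5666 0.0834 0.0122] [379. 200.]
spring 0.67 [0.5658 0.0882 0.0126] [377. 200.]
lips 0.59 [0.5652 0.0867 0.0116] [378. 200.]
lips 0.18 [0.6929 0.1542 0.0863] [344. 131.]
floor 0.59 [0.5677 0.083  0.0148] [380. 199.]
gift_box 0.21 [0.6709 0.3088 0.0151] [271. 153.]
candle_tin 0.83 [0.7119 0.0832 0.0803] [380. 122.]
candle_tin 0.75 [0.5685 0.0826 0.0176] [380. 198.]
card_deck 0.71 [0.6708 0.3082 0.0162] [271. 153.]
card_deck 0.21 [0.693  0.1562 0.0861] [343. 131.]
mug 0.83 [0.3553 0.2128 0.0143] [318. 305.]
side [0.29584552 0.96041114 0.75686516]
cell 0.84 [0.5137 0.2015 0.0222] [325. 223.]
cell 0.82 [0.5317 0.3137 0.0242] [301. 258.]
cell 0.57 [ 0.5724 -0.0217  0.022 ] [326. 160.]
cell_pack 0.58 [ 5.203e-01 
[... 154 characters left out ...]
0.0118] [316. 191.]
drawer 0.31 [0.7112 0.0891 0.0848] [255. 156.]
drawer_front 0.68 [0.5631 0.0888 0.0138] [318. 190.]
bay 0.63 [0.5631 0.091  0.012 ] [317. 191.]
bay 0.35 [0.3615 0.2377 0.0528] [394. 238.]
spring 0.68 [0.566  0.0909 0.0186] [316. 189.]
spring 0.31 [0.5175 0.3063 0.0012] [309. 265.]
lips 0.74 [0.5645 0.0877 0.0149] [317. 189.]
floor 0.9 [0.5668 0.0894 0.0157] [316. 190.]
gift_box 0.82 [0.691  0.1666 0.0848] [251. 177.]
candle_tin 0.72 [0.711  0.0905 0.0827] [255. 157.]
card_deck 0.95 [0.6733 0.3197 0.0159] [234. 250.]
mug 0.59 [0.3608 0.2344 0.0556] [395. 236.]
1.4 [ 0.16843068 -0.60185207  0.23955511] [[ 0.963  0.269  0.   ]
 [ 0.269 -0.963 -0.   ]
 [ 0.     0.    -1.   ]]
```

View pics/top0.png

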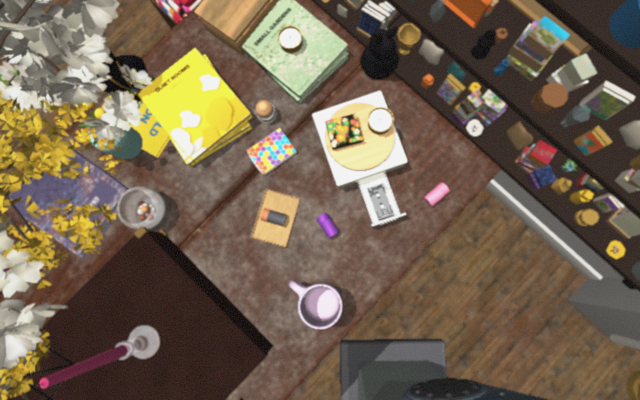

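View pics/side0.png

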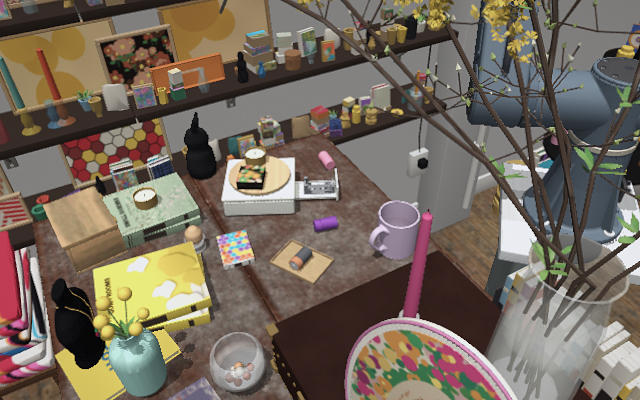

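Run:
```python
from h import *
c=cap('top');f=c['frame'][:,:,::-1]
s=cap('side');g=s['frame'][:,:,::-1]
r=lambda im,x,y,w,h:cv2.resize(im[y:y+h,x:x+w],(400,300),interpolation=cv2.INTER_CUBIC)
cv2.imwrite('pics/m1.png',np.vstack([np.hstack([r(f,345,168,72,54),r(f,240,187,72,54)]),np.hstack([r(g,282,160,72,54),r(g,264,230,72,54)])]))
for n,cc in (('top',c),('side',s)):
    for k in ('cell','cell_pack','stand','drawer'):
        for o in finder.outline_of(n,k)[:3]:
            m=o['pixels'].astype('uint8');
            cs,_=cv2.findContours(m,0,2);q=max(cs,key=cv2.contourArea)
            print(n,k,round(o['confidence'],2),m.sum(),cv2.minAreaRect(q))
            print(np.round(cv2.boxPoints(cv2.minAreaRect(q))).tolist())
```

```text
top cell 0.84 230 ((327.1858825683594, 225.34478759765625), (22.531566619873047, 10.875235557556152), 57.2647705078125)
[[317.0, 219.0], [326.0, 213.0], [338.0, 232.0], [329.0, 238.0]]
top cell 0.69 304 ((436.3680114746094, 194.34771728515625), (12.393301010131836, 25.491910934448242), 49.08561706542969)
[[423.0, 198.0], [442.0, 181.0], [450.0, 191.0], [431.0, 207.0]]
top cell 0.64 293 ((273.4339599609375, 216.98114013671875), (24.450176239013672, 12.087727546691895), 15.94539737701416)
[[260.0, 219.0], [263.0, 208.0], [287.0, 215.0], [284.0, 226.0]]
top cell_pack 0.7 1248 ((271.573974609375, 151.7809295654297), (30.702917098999023, 42.12725830078125), 54.688785552978516)
[[246.0, 151.0], [280.0, 127.0], [298.0, 152.0], [263.0, 176.0]]
top cell_pack 0.65 1586 ((275.7188720703125, 218.0996551513672), (37.701961517333984, 51.06468200683594), 17.35402488708496)
[[250.0, 237.0], [265.0, 188.0], [301.0, 199.0], [286.0, 248.0]]
top stand 0.86 5817 ((367.6715393066406, 161.34674072265625), (129.26431274414062, 75.01260375976562), 70.01689147949219)
[[310.0, 113.0], [381.0, 88.0], [425.0, 20
[... 530 characters left out ...]
4.0], [329.0, 171.0]]
side cell_pack 0.95 1183 ((301.50006103515625, 261.0000305175781), (55.45448303222656, 32.64659118652344), 26.56505012512207)
[[269.0, 263.0], [284.0, 234.0], [334.0, 259.0], [319.0, 288.0]]
side cell_pack 0.55 785 ((316.4999694824219, 186.49998474121094), (42.99999237060547, 24.999996185302734), -0.0)
[[295.0, 199.0], [295.0, 174.0], [338.0, 174.0], [338.0, 199.0]]
side stand 0.7 3931 ((279.4590148925781, 185.1887664794922), (57.128360748291016, 117.66130828857422), 88.21009063720703)
[[220.0, 158.0], [337.0, 155.0], [339.0, 212.0], [222.0, 216.0]]
side drawer 0.75 852 ((316.5, 185.5), (27.0, 43.0), 90.0)
[[295.0, 172.0], [338.0, 172.0], [338.0, 199.0], [295.0, 199.0]]
```

View pics/m1.png

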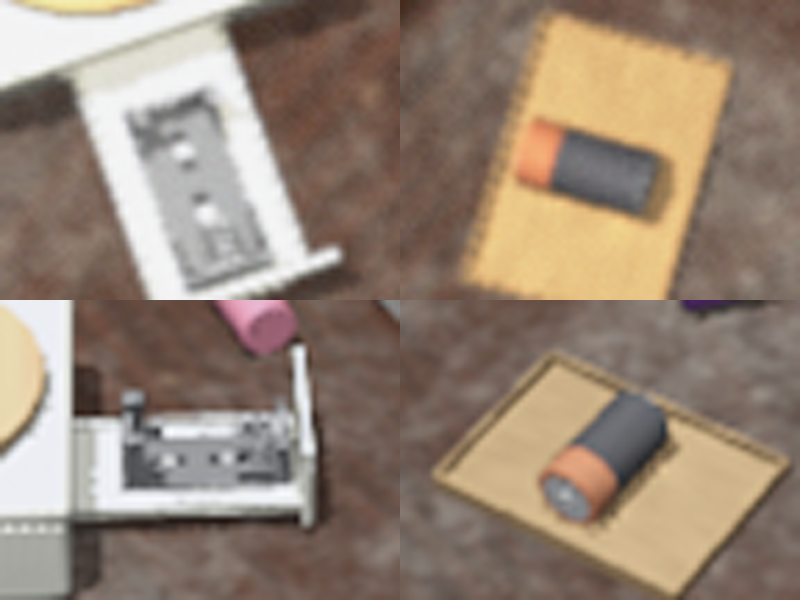

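```bash
cat > fit.py <<'E'
from h import *
from scipy.optimize import minimize
S=4
def hull(c,P):
    q=np.array([proj(c,p) for p in P],np.float32)
    return cv2.convexHull(q)[:,0]
def fill(m,poly): cv2.fillPoly(m,[np.round(((poly+.5)*S-.5)*16).astype(np.int32)],1,shift=4)
def box(x0,x1,y0,y1,z0,z1): return [(x,y,z) for x in(x0,x1) for y in(y0,y1) for z in(z0,z1)]
a=np.linspace(0,2*np.pi,40)
def tr(P,p):
    P=np.array(P);s,k=np.sin(p[2]),np.cos(p[2])
    return np.c_[p[0]+k*P[:,0]-s*P[:,1],p[1]+s*P[:,0]+k*P[:,1],P[:,2]]
def m_stand(p):
    f=-.08-p[3]
    return [tr(b,p) for b in (box(-.08,.08,-.075,.075,0,.054),np.c_[.07*np.cos(a),.07*np.sin(a),0*a+.065],
      box(f-.004,f,-.036,.036,.007,.046),box(f,-.07,-.033,.033,.007,.015))]
def m_cell(p): return [tr([(x,.013*np.cos(t),.015+.013*np.sin(t)) for x in(-.025,.0235) for t in a],p)]
def render(c,hs):
    m=np.zeros((400*S,640*S),np.uint8)
    for P in hs: fill(m,hull(c,P))
    return m
def fit(cams,masks,model,p0,step):
    M=[cv2.resize(m.astype(np.float32),None,fx=S,fy=S,interpolation=cv2.INTER_LINEAR)>.5 for m in masks]
    def cost(q):
        r=0
        for c,m in zip(cams,M):
            w=render(c,model(p0+q*step))>0; r+=1-(w&m).sum()/(w|m).sum()
        return r
    r=minimize(cost,np.zeros(len(p0)),method='Nelder-Mead',options=dict(initial_simplex=np.vstack([np.zeros(len(p0)),np.eye(len(p0))*1.0]),maxiter=150))
    return p0+r.x*step,r.fun
def pick(n,k,uv):
    for o in finder.outline_of(n,k):
        m=o['pixels'].astype(np.uint8)
        if m[uv[1]-3:uv[1]+4,uv[0]-3:uv[0]+4].sum()>10: return cv2.morphologyEx(m,cv2.MORPH_CLOSE,np.ones((5,5)))
def filled(m):
    cs,_=cv2.findContours(m,0,2);o=np.zeros_like(m);cv2.drawContours(o,[max(cs,key=cv2.contourArea)],-1,1,-1);return o
E
cat > r.py <<'E'
from fit import *
T=cap('top');D=cap('side')
cs=[pick('top','cell',(273,217)),pick('side','cell',(300,259))]
ss=[pick('top','stand',(345,175)),pick('side','stand',(270,200))]
ds=[pick('top','drawer',(380,198)),pick('side','drawer',(316,186))]
out={}
for nm,ms,mod,p0,st in (('cell',cs,m_cell,np.array([.533,.303,1.3]),np.array([.006,.006,.1])),
   ('stand',ss,m_stand,np.array([.69,.117,.35,.09]),np.array([.006,.006,.05,.006]))):
    if nm=='stand': ms=[None if m is None else m|(d if d is not None else 0) for m,d in zip(ms,ds)]
    L=[(c,filled(m)) for c,m in zip((T,D),ms) if m is not None]
    print(nm,len(L))
    for sub in ([L] if len(L)<2 else [L,L[:1],L[1:]]):
        p,f=fit([x[0] for x in sub],[x[1] for x in sub],mod,p0,st); print(np.round(p,4),np.degrees(p[2]),f)
        out.setdefault(nm,p)
np.savez('est.npz',**out)
r=[]
for c,x,y in ((T,300,90),(D,215,140)):
    im=cv2.resize(c['frame'][y:y+150,x-40*(c is T):x-40*(c is T)+ 150][:,:,::-1],None,fx=4,fy=4,interpolation=cv2.INTER_CUBIC)
    x=x-40*(c is T)
    for mod,p in ((m_stand,out['stand']),(m_cell,out['cell'])):
        for P in mod(p): cv2.polylines(im,[np.round((hull(c,P)-[x,y]+.5)*4).astype(int)],True,(0,0,255) if mod is m_stand else (255,0,0),1)
    r.append(cv2.resize(im,(400,400),interpolation=cv2.INTER_AREA) if 0 else im)
    
cv2.imwrite('pics/fit_top.png',r[0]);cv2.imwrite('pics/fit_side.png',r[1])
E
python3 r.py
```

```text
cell 2
[0.5347 0.3043 1.2991] 74.4315980103801 0.1842325515649238
[0.5355 0.3043 1.2896] 73.88678499156062 0.08638049814520399
[0.5344 0.3048 1.2904] 73.93617605161097 0.08729162932425161
stand 2
[0.6889 0.1225 0.3182 0.0928] 18.23362675346229 0.33423351315929917
[0.69   0.1223 0.3155 0.0943] 18.07656148831621 0.10391936560663051
[0.6883 0.123  0.3211 0.0921] 18.399273695577868 0.22867426514697065
```

View pics/fit_top.png

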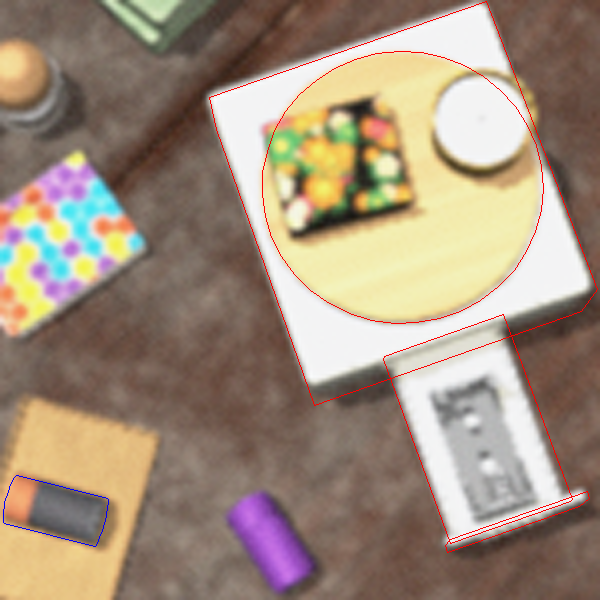

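```bash
cat > mv.py <<'E'
from h import *
from scipy.spatial.transform import Rotation as Ro
# pose from yaw (tool x heading, deg), tilt (nub end/tool x raised, deg)
def rot(yaw,tilt=0): 
    return (Ro.from_euler('z',yaw,degrees=True)*Ro.from_euler('y',-tilt,degrees=True)*Ro.from_matrix(np.diag([1,-1,-1.]))).as_matrix()
def rel(p0,R0,p,R):
    return np.r_[R0.T@(np.array(p)-p0),Ro.from_matrix(R0.T@R).as_rotvec(degrees=True)]
def cur():
    s=bot.read_state(); return s,np.array(s['position']),np.array(s['tcp_rot'])
def show(r): print('[%s]'%', '.join('%.4f'%v if i<3 else '%.2f'%v for i,v in enumerate(r)))
E
python3 - <<'E'
from mv import *
s,p,R=cur()
for q,y in (((.42,-.38,.24),33),((.55,-.07,.22),52),((.54,.25,.15),74.2),((.535,.3043,.06),74.2),((.535,.3043,.021),74.2)):
    show(rel(p,R,q,rot(y)));p,R=np.array(q),rot(y)
E
```

```text
[0.3020, -0.1459, -0.0004, -0.00, -0.00, -17.37]
[0.2779, -0.1892, 0.0200, 0.00, 0.00, -19.00]
[0.2460, -0.2049, 0.0700, 0.00, 0.00, -22.20]
[0.0509, -0.0196, 0.0900, 0.00, 0.00, 0.00]
[0.0000, 0.0000, 0.0390, 0.00, 0.00, 0.00]
```

Request:
{"op": "play_rows", "data": {
  "motion": [
    [[0.302,-0.146,0,0,0,-17.4],[0.302,-0.146,0,0,0,-17.4],[0.302,-0.146,0,0,0,-17.4],[0.302,-0.146,0,0,0,-17.4],[0.302,-0.146,0,0,0,-17.4],[0.302,-0.146,0,0,0,-17.4],[0.302,-0.146,0,0,0,-17.4],[0.302,-0.146,0,0,0,-17.4]]
  ],
  "fingers": 0.06
}}

```text
time_s: 2.97
position: [0.4166, -0.3778, 0.2389]
tcp_rot: [[0.839, 0.544, -0.006], [0.544, -0.839, 0.005], [-0.003, -0.008, -1.0]]
force: [-13.7, 3.9, -0.9]
opening: 0.69
grasp_force: 0.0
```

Request:
{"op": "play_rows", "data": {
  "motion": [
    [[0.278,-0.189,0.02,0,0,-19],[0.278,-0.189,0.02,0,0,-19],[0.278,-0.189,0.02,0,0,-19],[0.278,-0.189,0.02,0,0,-19],[0.278,-0.189,0.02,0,0,-19],[0.278,-0.189,0.02,0,0,-19],[0.278,-0.189,0.02,0,0,-19],[0.278,-0.189,0.02,0,0,-19]]
  ]
}}

```text
time_s: 3.63
position: [0.5477, -0.0725, 0.2199]
tcp_rot: [[0.615, 0.788, 0.001], [0.788, -0.615, -0.0], [0.0, 0.001, -1.0]]
force: [0.8, -1.0, 1.4]
opening: 0.692
grasp_force: 0.0
```

Run:
```python
from mv import *
s,p,R=cur(); print(s['time_s'],p,R[:,0],s['opening'],s['force'])
for q,y in (((.54,.25,.15),74.2),((.535,.3043,.06),74.2),((.535,.3043,.021),74.2)):
    show(rel(p,R,q,rot(y)));p,R=np.array(q),rot(y)
```

```text
3.6333 [ 0.54765196 -0.07248531  0.21990308] [6.15297157e-01 7.88295234e-01 1.80934602e-04] 0.6921770023009719 [ 0.83496487 -0.99959634  1.3948931 ]
[0.2495, -0.2045, 0.0698, 0.03, -0.00, -22.17]
[0.0509, -0.0196, 0.0900, 0.00, 0.00, 0.00]
[0.0000, 0.0000, 0.0390, 0.00, 0.00, 0.00]
```

Request:
{"op": "play_rows", "data": {
  "motion": [
    [[0.248,-0.205,0.07,0,0,-22.2],[0.248,-0.205,0.07,0,0,-22.2],[0.248,-0.205,0.07,0,0,-22.2],[0.248,-0.205,0.07,0,0,-22.2],[0.248,-0.205,0.07,0,0,-22.2],[0.248,-0.205,0.07,0,0,-22.2],[0.248,-0.205,0.07,0,0,-22.2],[0.248,-0.205,0.07,0,0,-22.2]]
  ]
}}

```text
time_s: 4.3
position: [0.5376, 0.2497, 0.1494]
tcp_rot: [[0.271, 0.963, 0.0], [0.963, -0.271, 0.0], [0.0, 0.0, -1.0]]
force: [0.0, 0.1, -0.2]
opening: 0.689
grasp_force: 0.0
```

Request:
{"op": "play_rows", "data": {
  "motion": [
    [[0.051,-0.02,0.04,0,0,0],[0.051,-0.02,0.065,0,0,0],[0.051,-0.02,0.09,0,0,0],[0.051,-0.02,0.09,0,0,0],[0.051,-0.02,0.09,0,0,0],[0.051,-0.02,0.09,0,0,0]]
  ]
}}

```text
time_s: 4.8
position: [0.5338, 0.3015, 0.0609]
tcp_rot: [[0.272, 0.962, 0.002], [0.962, -0.272, 0.0], [0.001, 0.002, -1.0]]
force: [0.8, -0.7, -0.2]
opening: 0.684
grasp_force: 0.0
```

Run:
```python
from mv import *
s,p,R=cur(); print(s['time_s'],p,R,s['opening'],s['force'])
show(rel(p,R,(.535,.3043,.021),rot(74.2)))
T=cap('top');D=cap('side')
a=cv2.resize(T['frame'][170:260,230:350],(600,450))[:300,:600];b=cv2.resize(D['frame'][210:300,240:360],(600,450))[100:400]
cv2.imwrite('pics/pre.png',np.vstack([a,b])[:,:,::-1])
```

```text
4.8 [0.53376412 0.30146352 0.06093196] [[ 2.72396434e-01  9.62183383e-01  1.82200703e-03]
 [ 9.62184620e-01 -2.72397716e-01  4.92260801e-04]
 [ 9.69955715e-04  1.61901705e-03 -9.99998219e-01]] 0.6836951890586511 [ 0.76204773 -0.72181756 -0.21844925]
[0.0030, 0.0004, 0.0399, 0.09, -0.06, -0.01]
```

View pics/pre.png

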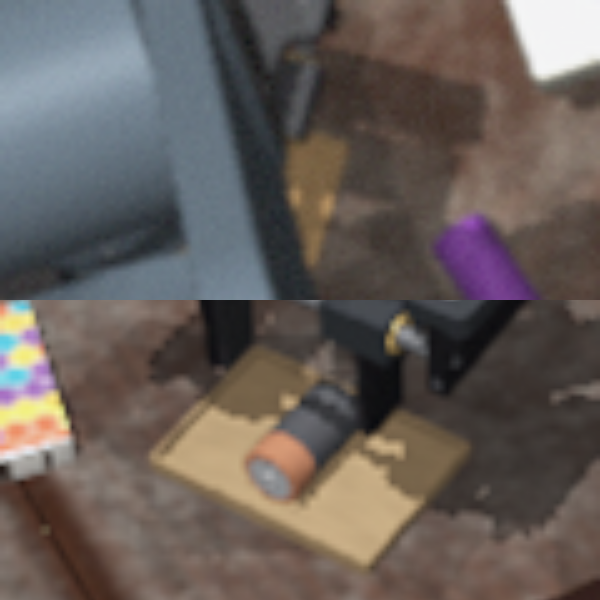

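Request:
{"op": "play_rows", "data": {
  "motion": [
    [[0,0,0.015,0,0,0],[0,0,0.03,0,0,0],[0,0,0.039,0,0,0],[0,0,0.039,0,0,0],[0,0,0.039,0,0,0]]
  ]
}}

```text
time_s: 5.32
position: [0.5332, 0.3013, 0.0215]
tcp_rot: [[0.273, 0.962, 0.001], [0.962, -0.273, 0.0], [0.0, 0.001, -1.0]]
force: [0.3, 0.5, 0.1]
opening: 0.686
grasp_force: 0.0
```

Request:
{"op": "play_rows", "data": {
  "motion": [
    [[0,0,0,0,0,0],[0,0,0,0,0,0],[0,0,0,0,0,0],[0,0,0,0,0,0],[0,0,0,0,0,0],[0,0,0,0,0,0]]
  ],
  "fingers": 0.02
}}

```text
time_s: 5.82
position: [0.5327, 0.3018, 0.0209]
tcp_rot: [[0.272, 0.962, 0.0], [0.962, -0.272, 0.0], [0.0, 0.0, -1.0]]
force: [1.1, 0.1, -0.1]
opening: 0.317
grasp_force: 0.3
```

Request:
{"op": "play_rows", "data": {
  "motion": [
    [[0,0,0,0,0,0],[0,0,0,0,0,0],[0.003,0,0,0,0,0],[0.003,0,0,0,0,0],[0.003,0,0,0,0,0],[0.003,0,0,0,0,0]]
  ],
  "fingers": 0.045
}}

```text
time_s: 6.32
position: [0.5334, 0.3047, 0.0207]
tcp_rot: [[0.272, 0.962, -0.0], [0.962, -0.272, -0.0], [-0.0, -0.0, -1.0]]
force: [0.7, 0.3, -0.5]
opening: 0.516
grasp_force: 0.0
```

Request:
{"op": "play_rows", "data": {
  "motion": [
    [[0,0,0,0,0,0],[0,0,0,0,0,0],[0,0,0,0,0,0],[0,0,0,0,0,0],[0,0,0,0,0,0],[0,0,0,0,0,0],[0,0,0,0,0,0],[0,0,0,0,0,0]]
  ],
  "fingers": 0.02
}}

```text
time_s: 6.98
position: [0.5336, 0.3046, 0.0208]
tcp_rot: [[0.272, 0.962, 0.0], [0.962, -0.272, 0.0], [0.0, 0.0, -1.0]]
force: [0.5, -0.4, -0.4]
opening: 0.288
grasp_force: 30.0
```

Request:
{"op": "play_rows", "data": {
  "motion": [
    [[0,0,-0.02,0,0,0],[0,0,-0.05,0,0,0],[0,0,-0.08,0,0,0],[0,0,-0.11,0,0,0],[0,0,-0.11,0,0,0],[0,0,-0.11,0,0,0]]
  ]
}}

```text
time_s: 7.48
position: [0.5345, 0.3051, 0.1328]
tcp_rot: [[0.272, 0.962, 0.004], [0.962, -0.272, 0.001], [0.003, 0.004, -1.0]]
force: [-0.8, 0.8, -1.7]
opening: 0.283
grasp_force: 30.0
```

```bash
cat > tgt.py <<'E'
from mv import *
O=np.array([.689,.1225]);YAW=18.4
def tcp(f,h,tilt,y=0,g=0.0,e=.006,yaw=YAW,z0=.0275):
    """TCP pose for flat-face centre at bay-frame (f,y,h) (bay at drawer stop), cell tilted; g=grip offset along cell from middle, e=TCP above axis"""
    R=rot(yaw,tilt); c,s=np.cos(np.radians(yaw)),np.sin(np.radians(yaw))
    b=np.array([-.128+f,y]); F=np.array([O[0]+c*b[0]-s*b[1],O[1]+s*b[0]+c*b[1],z0+h])
    return F+R[:,0]*(.025+g)-R[:,2]*e,R
E
python3 - <<'E'
from tgt import *
s,p,R=cur(); print(s['time_s'],p,R[:,2],s['opening'],s['force'],s['grasp_force'])
for a in ((-.008,.075,0),(-.008,.07,30),(-.008,.03,30),(-.008,.010,30)):
    q,Q=tcp(*a);print(q);show(rel(p,R,q,Q));p,R=q,Q
E
```

```text
7.4833 [0.53453023 0.30507784 0.13280707] [ 0.00407189  0.00148622 -0.99999061] 0.28259271521347595 [-0.77837109  0.79949564 -1.66728427] 29.960344433784485
[0.58367476 0.08746296 0.1085    ]
[-0.1961, 0.1063, 0.0242, 0.11, -0.23, 55.84]
[0.57765    0.08545879 0.11519615]
[-0.0063, 0.0000, -0.0067, -0.00, 30.00, -0.00]
[0.57765    0.08545879 0.07519615]
[-0.0200, -0.0000, 0.0346, 0.00, 0.00, 0.00]
[0.57765    0.08545879 0.05519615]
[-0.0100, -0.0000, 0.0173, 0.00, 0.00, 0.00]
```

Request:
{"op": "play_rows", "data": {
  "motion": [
    [[-0.196,0.106,0.02,0,0,55.8],[-0.196,0.106,0.02,0,0,55.8],[-0.196,0.106,0.02,0,0,55.8],[-0.196,0.106,0.02,0,0,55.8],[-0.196,0.106,0.02,0,0,55.8],[-0.196,0.106,0.02,0,0,55.8],[-0.196,0.106,0.02,0,0,55.8],[-0.196,0.106,0.02,0,0,55.8]]
  ]
}}

```text
time_s: 8.15
position: [0.581, 0.0852, 0.1086]
tcp_rot: [[0.952, 0.307, -0.004], [0.307, -0.952, 0.0], [-0.004, -0.002, -1.0]]
force: [-0.0, 0.3, -0.7]
opening: 0.291
grasp_force: 30.0
```

Request:
{"op": "play_rows", "data": {
  "motion": [
    [[0,0,0,0,0,0],[0,0,0,0,0,0],[-0.006,0,-0.006,0,6,0],[-0.006,0,-0.006,0,12,0],[-0.006,0,-0.006,0,18,0],[-0.006,0,-0.006,0,24,0],[-0.006,0,-0.006,0,30,0],[-0.006,0,-0.006,0,30,0]]
  ]
}}

```text
time_s: 8.82
position: [0.5765, 0.0959, 0.1166]
tcp_rot: [[0.851, 0.337, 0.402], [0.292, -0.941, 0.171], [0.436, -0.028, -0.9]]
force: [0.9, 0.9, 0.2]
opening: 0.292
grasp_force: 30.0
```

Request:
{"op": "play_rows", "data": {
  "motion": [
    [[0,0,0,0,0,0],[0,0,0,0,0,0],[0,0,0,0,0,0]]
  ]
}}

```text
time_s: 9.07
position: [0.5782, 0.0956, 0.1171]
tcp_rot: [[0.852, 0.336, 0.402], [0.291, -0.942, 0.17], [0.436, -0.028, -0.9]]
force: [0.2, -0.5, -0.8]
opening: 0.292
grasp_force: 30.0
```

```bash
cat >> tgt.py <<'E'
def where(p,R,e=.0058):
    """bay-frame flat centre (f,y,h) in mm, yaw, tilt from measured TCP"""
    F=p+R[:,2]*e-R[:,0]*.025; c,s=np.cos(np.radians(YAW)),np.sin(np.radians(YAW)); d=F[:2]-O
    return np.round(np.r_[(c*d[0]+s*d[1]+.128),-s*d[0]+c*d[1],F[2]-.0275]*1e3,2),np.round(np.degrees([np.arctan2(R[1,0],R[0,0]),np.arcsin(R[2,0])]),2)
E
python3 - <<'E'
from tgt import *
s,p,R=cur(); print(s['time_s'],p,s['opening'],s['force'],where(p,R))
T=cap('top');D=cap('side')
a=cv2.resize(T['frame'][150:240,330:450],(600,450),interpolation=2)[:300];b=cv2.resize(D['frame'][130:220,260:380],(600,450),interpolation=2)[70:370]
cv2.imwrite('pics/pre2.png',np.vstack([a,b])[:,:,::-1])
q,Q=tcp(-.008,.03,30);show(rel(p,R,q,Q))
E
```

```text
9.0667 [0.57818338 0.09562126 0.11711044] 0.291869637914303 [ 0.16962899 -0.51724489 -0.83996465] (array([-5.62,  9.5 , 73.5 ]), array([18.84, 25.82]))
[-0.0217, 0.0106, 0.0358, -1.98, 4.18, 0.33]
```

View pics/pre2.png

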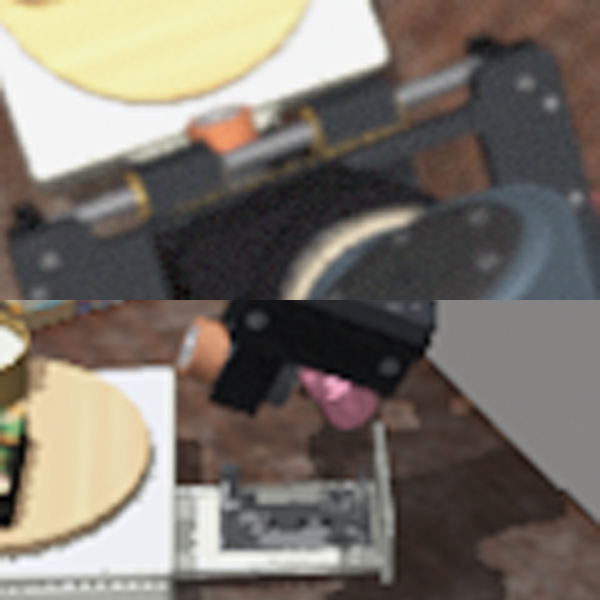

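Run:
```python
from tgt import *
s,p,R=cur(); print(np.round(s['joint_positions'],2)); print(R)
```

```text
[ -8.07  33.49 112.17  48.69  17.41  17.96]
[[ 0.85158195  0.3353138   0.40295513]
 [ 0.29039512 -0.94169968  0.16991879]
 [ 0.43643883 -0.02768357 -0.89930794]]
```

Request:
{"op": "play_rows", "data": {
  "motion": [
    [[-0.003,0.0015,0.004,-0.3,0.6,0],[-0.006,0.003,0.008,-0.6,1.2,0],[-0.009,0.0045,0.013,-0.9,1.8,0],[-0.012,0.006,0.018,-1.2,2.4,0],[-0.015,0.0075,0.023,-1.5,3.0,0],[-0.018,0.009,0.028,-1.8,3.6,0.2],[-0.0217,0.0106,0.0358,-2,4.2,0.3],[-0.0217,0.0106,0.0358,-2,4.2,0.3]]
  ]
}}

```text
time_s: 9.83
position: [0.577, 0.0851, 0.0739]
tcp_rot: [[0.823, 0.313, 0.474], [0.271, -0.95, 0.157], [0.499, -0.001, -0.867]]
force: [0.5, 0.4, 0.0]
opening: 0.292
grasp_force: 30.0
```

Run:
```python
from tgt import *
s,p,R=cur(); print(s['time_s'],p,s['force'],where(p,R),np.round(s['joint_positions'],2))
q,Q=tcp(-.008,.03,30);show(rel(p,R,q,Q))
```

```text
9.8333 [0.57704354 0.08511441 0.0739408 ] [0.53684625 0.40883547 0.00208094] (array([-8.8 , -0.07, 28.94]), array([18.22, 29.94])) [ -9.38  39.45 116.65 102.8   13.78 -37.54]
[0.0012, -0.0001, -0.0007, 0.02, 0.06, -0.16]
```

```bash
cat > sw.py <<'E'
import sys,numpy as np
from scipy.spatial.transform import Rotation as Ro
def swing(total,n,e=.0058,dx=0,L=.025):
    pv=np.array([-L,0,e]);o=[]
    for i in range(1,n+1):
        a=total*i/n; d=pv-Ro.from_euler('y',a,degrees=True).apply(pv)
        o.append('[%.4f, 0, %.4f, 0, %.2f, 0]'%(d[0],d[2],a))
    print('[[%s]]'%', '.join(o))
if __name__=='__main__': swing(float(sys.argv[1]),int(sys.argv[2]))
E
python3 sw.py -8 8; python3 sw.py -16 8;python3 sw.py -14 8
```

```text
[[[0.0001, 0, 0.0004, 0, -1.00, 0], [0.0002, 0, 0.0009, 0, -2.00, 0], [0.0003, 0, 0.0013, 0, -3.00, 0], [0.0003, 0, 0.0018, 0, -4.00, 0], [0.0004, 0, 0.0022, 0, -5.00, 0], [0.0005, 0, 0.0026, 0, -6.00, 0], [0.0005, 0, 0.0031, 0, -7.00, 0], [0.0006, 0, 0.0035, 0, -8.00, 0]]]
[[[0.0002, 0, 0.0009, 0, -2.00, 0], [0.0003, 0, 0.0018, 0, -4.00, 0], [0.0005, 0, 0.0026, 0, -6.00, 0], [0.0006, 0, 0.0035, 0, -8.00, 0], [0.0006, 0, 0.0044, 0, -10.00, 0], [0.0007, 0, 0.0053, 0, -12.00, 0], [0.0007, 0, 0.0062, 0, -14.00, 0], [0.0006, 0, 0.0071, 0, -16.00, 0]]]
[[[0.0002, 0, 0.0008, 0, -1.75, 0], [0.0003, 0, 0.0015, 0, -3.50, 0], [0.0004, 0, 0.0023, 0, -5.25, 0], [0.0005, 0, 0.0031, 0, -7.00, 0], [0.0006, 0, 0.0039, 0, -8.75, 0], [0.0006, 0, 0.0047, 0, -10.50, 0], [0.0007, 0, 0.0054, 0, -12.25, 0], [0.0007, 0, 0.0062, 0, -14.00, 0]]]
```

Request:
{"op": "play_rows", "data": {
  "motion": [
    [[0.0001,0,0.0004,0,-1.0,0],[0.0002,0,0.0009,0,-2.0,0],[0.0003,0,0.0013,0,-3.0,0],[0.0003,0,0.0018,0,-4.0,0],[0.0004,0,0.0022,0,-5.0,0],[0.0005,0,0.0026,0,-6.0,0],[0.0005,0,0.0031,0,-7.0,0],[0.0006,0,0.0035,0,-8.0,0]]
  ]
}}

```text
time_s: 10.5
position: [0.5802, 0.0858, 0.0731]
tcp_rot: [[0.88, 0.315, 0.356], [0.292, -0.949, 0.117], [0.375, 0.001, -0.927]]
force: [0.9, 0.2, -1.1]
opening: 0.295
grasp_force: 30.0
```

Run:
```python
from tgt import *
s,p,R=cur(); print(s['time_s'],p,s['force'],where(p,R),np.round(s['joint_positions'],2),np.degrees(R[2,1]))
```

```text
10.5 [0.58016081 0.08581968 0.07311228] [ 0.87117133  0.20157735 -1.05694656] (array([-7.86, -0.45, 30.86]), array([18.37, 22.02])) [ -7.13  38.34 110.87  41.13  14.1   25.88] 0.07248342015834154
```

Request:
{"op": "play_rows", "data": {
  "motion": [
    [[0.0001,0,0.0004,0,-1.0,0],[0.0002,0,0.0009,0,-2.0,0],[0.0003,0,0.0013,0,-3.0,0],[0.0003,0,0.0018,0,-4.0,0],[0.0004,0,0.0022,0,-5.0,0],[0.0005,0,0.0026,0,-6.0,0],[0.0005,0,0.0031,0,-7.0,0],[0.0006,0,0.0035,0,-8.0,0]]
  ]
}}

```text
time_s: 11.17
position: [0.5819, 0.086, 0.0701]
tcp_rot: [[0.921, 0.314, 0.231], [0.305, -0.949, 0.074], [0.242, 0.002, -0.97]]
force: [0.0, -0.5, -0.8]
opening: 0.291
grasp_force: 30.0
```

Run:
```python
from tgt import *
s,p,R=cur(); print(s['time_s'],p,s['force'],where(p,R),np.round(s['joint_positions'],2),np.degrees(R[2,1]))
```

```text
11.1667 [0.58192987 0.08602149 0.07014044] [ 0.00930531 -0.54803106 -0.76021036] (array([-7.96, -0.8 , 30.96]), array([18.33, 14.  ])) [ -5.17  38.68 105.01  13.41  23.96  54.84] 0.14321658838076834
```

```bash
cat >> tgt.py <<'E'
def rows(p,R,tgt,n,hold=0):
    w=rel(p,R,*tgt); Rv=Ro.from_rotvec(w[3:],degrees=True)
    print('[[%s]]'%', '.join('[%.4f, %.4f, %.4f, %.2f, %.2f, %.2f]'%tuple(w*min(i/n,1)) for i in range(1,n+hold+1)))
E
python3 - <<'E'
from tgt import *
s,p,R=cur()
a=tcp(-.008,.025,22);b=tcp(-.008,.02,30);c=tcp(-.008,.01,30)
rows(p,R,a,8);rows(*a,b,8);rows(*b,c,4,2)
E
```

```text
[[[-0.0003, -0.0001, 0.0003, 0.02, 1.00, -0.01], [-0.0006, -0.0002, 0.0005, 0.04, 2.00, -0.01], [-0.0010, -0.0003, 0.0008, 0.06, 3.00, -0.02], [-0.0013, -0.0004, 0.0011, 0.08, 4.00, -0.03], [-0.0016, -0.0005, 0.0013, 0.11, 5.00, -0.03], [-0.0019, -0.0006, 0.0016, 0.13, 6.00, -0.04], [-0.0022, -0.0007, 0.0019, 0.15, 7.00, -0.05], [-0.0026, -0.0008, 0.0022, 0.17, 8.00, -0.06]]]
[[[-0.0004, 0.0000, 0.0002, 0.00, 1.00, -0.00], [-0.0007, 0.0000, 0.0003, 0.00, 2.00, -0.00], [-0.0011, 0.0000, 0.0005, 0.00, 3.00, -0.00], [-0.0015, 0.0000, 0.0006, 0.00, 4.00, -0.00], [-0.0018, 0.0000, 0.0008, 0.00, 5.00, -0.00], [-0.0022, 0.0000, 0.0009, 0.00, 6.00, -0.00], [-0.0026, 0.0000, 0.0011, 0.00, 7.00, -0.00], [-0.0030, 0.0000, 0.0012, 0.00, 8.00, -0.00]]]
[[[-0.0013, -0.0000, 0.0022, 0.00, 0.00, 0.00], [-0.0025, -0.0000, 0.0043, 0.00, 0.00, 0.00], [-0.0038, -0.0000, 0.0065, 0.00, 0.00, 0.00], [-0.0050, -0.0000, 0.0087, 0.00, 0.00, 0.00], [-0.0050, -0.0000, 0.0087, 0.00, 0.00, 0.00], [-0.0050, -0.0000, 0.0087, 0.00, 0.00, 0.00]]]
```

Request:
{"op": "play_rows", "data": {
  "motion": [
    [[-0.0003,-0.0001,0.0003,0,1,0],[-0.0006,-0.0002,0.0005,0,2,0],[-0.001,-0.0003,0.0008,0,3,0],[-0.0013,-0.0004,0.0011,0,4,0],[-0.0016,-0.0005,0.0013,0.1,5,0],[-0.0019,-0.0006,0.0016,0.1,6,0],[-0.0022,-0.0007,0.0019,0.1,7,0],[-0.0026,-0.0008,0.0022,0.1,8,0]]
  ]
}}

```text
time_s: 11.83
position: [0.5799, 0.0865, 0.0674]
tcp_rot: [[0.879, 0.315, 0.357], [0.292, -0.949, 0.119], [0.377, -0.0, -0.926]]
force: [0.4, 0.6, -1.0]
opening: 0.29
grasp_force: 30.0
```

Request:
{"op": "play_rows", "data": {
  "motion": [
    [[-0.0004,0,0.0002,0,1,0],[-0.0007,0,0.0003,0,2,0],[-0.0011,0,0.0005,0,3,0],[-0.0015,0,0.0006,0,4,0],[-0.0018,0,0.0008,0,5,0],[-0.0022,0,0.0009,0,6,0],[-0.0026,0,0.0011,0,7,0],[-0.003,0,0.0012,0,8,0]]
  ]
}}

```text
time_s: 12.5
position: [0.5777, 0.0861, 0.0651]
tcp_rot: [[0.821, 0.316, 0.476], [0.272, -0.949, 0.16], [0.502, -0.001, -0.865]]
force: [-0.0, 0.1, -0.8]
opening: 0.29
grasp_force: 30.0
```

Request:
{"op": "play_rows", "data": {
  "motion": [
    [[-0.0013,0,0.0022,0,0,0],[-0.0025,0,0.0043,0,0,0],[-0.0038,0,0.0065,0,0,0],[-0.005,0,0.0087,0,0,0],[-0.005,0,0.0087,0,0,0],[-0.005,0,0.0087,0,0,0]]
  ]
}}

```text
time_s: 13.0
position: [0.5771, 0.0861, 0.0543]
tcp_rot: [[0.822, 0.315, 0.475], [0.272, -0.949, 0.159], [0.501, -0.002, -0.866]]
force: [0.0, 0.1, -1.0]
opening: 0.29
grasp_force: 30.0
```

```bash
cat > st.py <<'E'
from tgt import *
s,p,R=cur(); c,k=np.cos(np.radians(YAW)),np.sin(np.radians(YAW)); F=np.array(s['force'])
print(round(s['time_s'],2),where(p,R),'F stand',np.round([c*F[0]+k*F[1],-k*F[0]+c*F[1],F[2]],2),'roll',round(np.degrees(R[2,1]),2))
E
cat > img.py <<'E'
import sys
from h import *
D=cap('side');im=cv2.resize(D['frame'][145:220,270:370],(800,600),interpolation=2)
cv2.imwrite('pics/'+sys.argv[1],im[:,:,::-1])
E
python3 st.py;python3 img.py bay1.png
```

```text
13.0 (array([-8.4 ,  0.82,  9.25]), array([18.28, 30.04])) F stand [ 0.05  0.05 -1.05] roll -0.13
```

View pics/bay1.png

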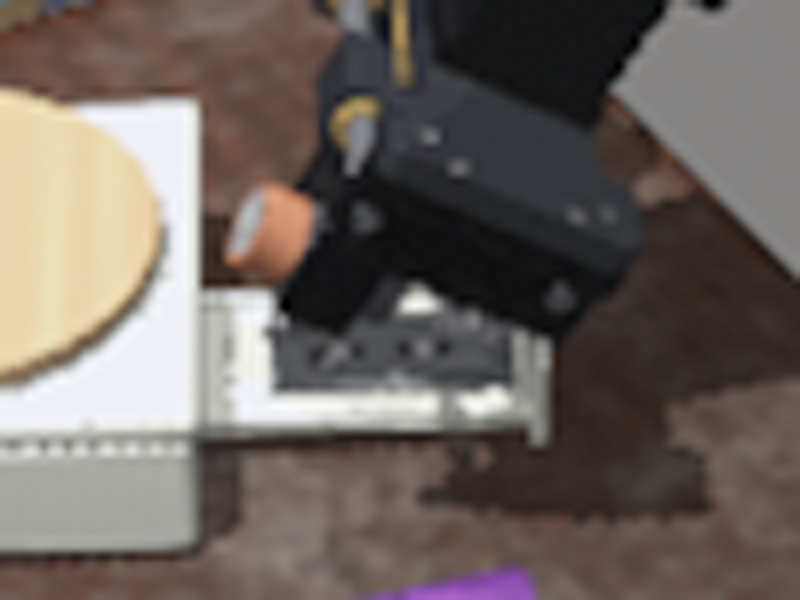

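Request:
{"op": "play_rows", "data": {
  "motion": [
    [[-0.0015,0.0008,-0.0009,0,0,0],[-0.003,0.0008,-0.0017,0,0,0],[-0.0043,0.0008,-0.0025,0,0,0],[-0.0043,0.0008,-0.0025,0,0,0],[-0.0043,0.0008,-0.0025,0,0,0],[-0.0043,0.0008,-0.0025,0,0,0]]
  ]
}}

```text
time_s: 13.55
position: [0.5725, 0.0836, 0.0545]
tcp_rot: [[0.822, 0.315, 0.475], [0.271, -0.949, 0.159], [0.501, -0.002, -0.865]]
force: [1.0, 0.8, -0.0]
opening: 0.285
grasp_force: 30.0
```

```bash
python3 st.py
```

```text
13.55 (array([-13.5 ,  -0.08,   9.49]), array([18.28, 30.06])) F stand [ 1.19  0.41 -0.04] roll -0.11
```

Request:
{"op": "play_rows", "data": {
  "motion": [
    [[-0.0009,0,-0.0005,0,0,0],[-0.0017,0,-0.001,0,0,0],[-0.0026,0,-0.0015,0,0,0],[-0.0026,0,-0.0015,0,0,0],[-0.0026,0,-0.0015,0,0,0],[-0.0026,0,-0.0015,0,0,0]]
  ]
}}

```text
time_s: 14.05
position: [0.5697, 0.0827, 0.0545]
tcp_rot: [[0.822, 0.315, 0.475], [0.271, -0.949, 0.159], [0.501, -0.002, -0.865]]
force: [0.1, -0.8, -0.8]
opening: 0.295
grasp_force: 30.0
```

```bash
python3 st.py
```

```text
14.05 (array([-16.47,  -0.09,   9.47]), array([18.28, 30.06])) F stand [-0.13 -0.76 -0.83] roll -0.11
```

Request:
{"op": "play_rows", "data": {
  "motion": [
    [[-0.0009,0,-0.0005,0,0,0],[-0.0017,0,-0.001,0,0,0],[-0.0017,0,-0.001,0,0,0],[-0.0017,0,-0.001,0,0,0],[-0.0017,0,-0.001,0,0,0]]
  ]
}}

```text
time_s: 14.47
position: [0.5678, 0.0821, 0.0545]
tcp_rot: [[0.822, 0.315, 0.475], [0.271, -0.949, 0.159], [0.501, -0.002, -0.866]]
force: [0.1, 0.0, -0.3]
opening: 0.289
grasp_force: 30.0
```

```bash
python3 st.py
```

```text
14.47 (array([-18.48,  -0.06,   9.46]), array([18.28, 30.06])) F stand [ 0.06  0.03 -0.26] roll -0.11
```

```bash
cat > st.py <<'E'
from tgt import *
import sys
n=int(sys.argv[1]) if len(sys.argv)>1 else 1
L=[]
for i in range(n):
    s,p,R=cur(); L.append(np.r_[s['force'],p])
    if i<n-1: imaging.capture('side')
A=np.mean(L,0);F=A[:3];p=A[3:]
c,k=np.cos(np.radians(YAW)),np.sin(np.radians(YAW))
w=where(p,R)
print(round(s['time_s'],2),w,'face@0 %.2f'%(w[0][0]+np.tan(np.radians(w[1][1]))*w[0][2]),'F stand',np.round([c*F[0]+k*F[1],-k*F[0]+c*F[1],F[2]],2),'roll',round(np.degrees(R[2,1]),2))
E
python3 st.py 4
```

```text
14.62 (array([-18.46,  -0.06,   9.46]), array([18.28, 30.06])) face@0 -12.99 F stand [-0.2  -0.11 -0.61] roll -0.11
```

Request:
{"op": "play_rows", "data": {
  "motion": [
    [[-0.0009,0,-0.0005,0,0,0],[-0.0017,0,-0.001,0,0,0],[-0.0017,0,-0.001,0,0,0],[-0.0017,0,-0.001,0,0,0]]
  ]
}}

```text
time_s: 14.95
position: [0.5658, 0.0814, 0.0545]
tcp_rot: [[0.822, 0.315, 0.475], [0.271, -0.949, 0.159], [0.501, -0.002, -0.866]]
force: [0.2, 0.9, -1.0]
opening: 0.29
grasp_force: 30.0
```

```bash
python3 st.py 4
```

```text
15.1 (array([-20.48,  -0.05,   9.46]), array([18.27, 30.06])) face@0 -15.01 F stand [ 0.27  0.22 -0.84] roll -0.11
```

Request:
{"op": "play_rows", "data": {
  "motion": [
    [[-0.0009,0,-0.0005,0,0,0],[-0.0017,0,-0.001,0,0,0],[-0.0017,0,-0.001,0,0,0],[-0.0017,0,-0.001,0,0,0]]
  ]
}}

```text
time_s: 15.43
position: [0.5639, 0.0808, 0.0545]
tcp_rot: [[0.822, 0.315, 0.475], [0.271, -0.949, 0.159], [0.501, -0.002, -0.866]]
force: [-0.8, -0.3, -0.9]
opening: 0.289
grasp_force: 30.0
```

```bash
python3 st.py 4
```

```text
15.58 (array([-22.44,  -0.04,   9.48]), array([18.28, 30.06])) face@0 -16.95 F stand [-0.16 -0.31 -0.9 ] roll -0.11
```

Request:
{"op": "play_rows", "data": {
  "motion": [
    [[-0.0009,0,-0.0005,0,0,0],[-0.0017,0,-0.001,0,0,0],[-0.0017,0,-0.001,0,0,0],[-0.0017,0,-0.001,0,0,0]]
  ]
}}

```text
time_s: 15.92
position: [0.5621, 0.0802, 0.0545]
tcp_rot: [[0.822, 0.315, 0.475], [0.271, -0.949, 0.159], [0.501, -0.002, -0.866]]
force: [0.1, -0.0, -1.2]
opening: 0.287
grasp_force: 30.0
```

```bash
python3 st.py 4
```

```text
16.07 (array([-24.43,  -0.04,   9.49]), array([18.28, 30.06])) face@0 -18.94 F stand [-0.14 -0.07 -0.26] roll -0.11
```

Request:
{"op": "play_rows", "data": {
  "motion": [
    [[0,0,0.001,0,0,0],[0,0,0.002,0,0,0],[0,0,0.003,0,0,0],[0,0,0.004,0,0,0],[0,0,0.005,0,0,0],[0,0,0.006,0,0,0],[0,0,0.006,0,0,0]]
  ]
}}

```text
time_s: 16.65
position: [0.5651, 0.0812, 0.0492]
tcp_rot: [[0.822, 0.315, 0.475], [0.271, -0.949, 0.159], [0.501, -0.002, -0.866]]
force: [-0.3, -0.6, -1.8]
opening: 0.291
grasp_force: 30.0
```

```bash
python3 st.py 4
```

```text
16.8 (array([-2.138e+01, -1.000e-02,  4.190e+00]), array([18.27, 30.05])) face@0 -18.96 F stand [-0.43 -0.17 -0.94] roll -0.12
```

Request:
{"op": "play_rows", "data": {
  "motion": [
    [[-0.0009,0,-0.0005,0,0,0],[-0.0017,0,-0.001,0,0,0],[-0.0017,0,-0.001,0,0,0],[-0.0017,0,-0.001,0,0,0]]
  ]
}}

```text
time_s: 17.13
position: [0.5632, 0.0805, 0.0495]
tcp_rot: [[0.822, 0.315, 0.475], [0.271, -0.949, 0.159], [0.501, -0.002, -0.865]]
force: [0.3, 0.2, -0.2]
opening: 0.29
grasp_force: 30.0
```

```bash
python3 st.py 4
```

```text
17.28 (array([-23.28,  -0.05,   4.39]), array([18.28, 30.07])) face@0 -20.74 F stand [ 0.05  0.37 -0.25] roll -0.11
```

Request:
{"op": "play_rows", "data": {
  "motion": [
    [[-0.0009,0,-0.0005,0,0,0],[-0.0017,0,-0.001,0,0,0],[-0.0017,0,-0.001,0,0,0],[-0.0017,0,-0.001,0,0,0]]
  ]
}}

```text
time_s: 17.62
position: [0.5616, 0.08, 0.0496]
tcp_rot: [[0.821, 0.315, 0.476], [0.271, -0.949, 0.16], [0.502, -0.002, -0.865]]
force: [2.0, -0.2, -0.4]
opening: 0.29
grasp_force: 30.0
```

```bash
python3 st.py 6
```

```text
17.87 (array([-25.05,  -0.09,   4.47]), array([18.28, 30.08])) face@0 -22.46 F stand [ 1.5  -0.03 -0.15] roll -0.11
```

Request:
{"op": "play_rows", "data": {
  "motion": [
    [[0,0,0.001,0,0,0],[0,0,0.002,0,0,0],[0,0,0.003,0,0,0],[0,0,0.004,0,0,0],[0,0,0.005,0,0,0],[0,0,0.0052,0,0,0],[0,0,0.0052,0,0,0]]
  ]
}}

```text
time_s: 18.45
position: [0.5639, 0.0808, 0.0448]
tcp_rot: [[0.822, 0.315, 0.475], [0.272, -0.949, 0.159], [0.501, -0.002, -0.866]]
force: [1.8, 0.5, 0.7]
opening: 0.29
grasp_force: 30.0
```

```bash
python3 st.py 6
```

```text
18.7 (array([-22.75,  -0.04,  -0.25]), array([18.28, 30.04])) face@0 -22.89 F stand [ 1.56 -0.04  0.23] roll -0.12
```

Request:
{"op": "play_rows", "data": {
  "motion": [
    [[-0.0009,0,-0.0005,0,0,0],[-0.0017,0,-0.001,0,0,0],[-0.0026,0,-0.0015,0,0,0],[-0.0026,0,-0.0015,0,0,0],[-0.0026,0,-0.0015,0,0,0]]
  ]
}}

```text
time_s: 19.12
position: [0.5608, 0.0798, 0.0449]
tcp_rot: [[0.822, 0.315, 0.475], [0.271, -0.949, 0.159], [0.501, -0.002, -0.866]]
force: [1.6, 1.1, 0.1]
opening: 0.284
grasp_force: 30.0
```

```bash
python3 st.py 6
```

```text
19.37 (array([-25.79,  -0.03,  -0.19]), array([18.28, 30.05])) face@0 -25.90 F stand [ 1.92 -0.17 -0.16] roll -0.11
```

Request:
{"op": "play_rows", "data": {
  "motion": [
    [[-0.0009,0,-0.0005,0,0,0],[-0.0017,0,-0.001,0,0,0],[-0.0017,0,-0.001,0,0,0],[-0.0017,0,-0.001,0,0,0]]
  ]
}}

```text
time_s: 19.7
position: [0.5593, 0.0793, 0.045]
tcp_rot: [[0.821, 0.315, 0.475], [0.271, -0.949, 0.16], [0.502, -0.002, -0.865]]
force: [2.1, 0.6, 0.1]
opening: 0.292
grasp_force: 30.0
```

```bash
python3 st.py 6
```

```text
19.95 (array([-27.46,  -0.06,  -0.04]), array([18.28, 30.08])) face@0 -27.48 F stand [2.64 0.21 0.64] roll -0.11
```

Request:
{"op": "play_rows", "data": {
  "motion": [
    [[-0.0009,0,-0.0005,0,0,0],[-0.0017,0,-0.001,0,0,0],[-0.0017,0,-0.001,0,0,0],[-0.0017,0,-0.001,0,0,0]]
  ]
}}

```text
time_s: 20.28
position: [0.5575, 0.0786, 0.0451]
tcp_rot: [[0.821, 0.315, 0.476], [0.271, -0.949, 0.16], [0.502, -0.002, -0.865]]
force: [3.0, 2.0, 1.0]
opening: 0.29
grasp_force: 30.0
```

```bash
python3 st.py 6
```

```text
20.53 (array([-2.937e+01, -8.000e-02, -1.000e-02]), array([18.28, 30.09])) face@0 -29.38 F stand [4.11 0.36 1.05] roll -0.11
```

Request:
{"op": "play_rows", "data": {
  "motion": [
    [[-0.0009,0,-0.0005,0,0,0],[-0.0017,0,-0.001,0,0,0],[-0.0017,0,-0.001,0,0,0],[-0.0017,0,-0.001,0,0,0]]
  ]
}}

```text
time_s: 20.87
position: [0.5558, 0.078, 0.0452]
tcp_rot: [[0.821, 0.315, 0.476], [0.271, -0.949, 0.16], [0.502, -0.002, -0.865]]
force: [4.6, 1.8, 0.3]
opening: 0.291
grasp_force: 30.0
```

```bash
python3 st.py 6
```

```text
21.12 (array([-31.13,  -0.11,   0.08]), array([18.29, 30.13])) face@0 -31.08 F stand [5.2  0.2  0.58] roll -0.11
```

Request:
{"op": "play_rows", "data": {
  "motion": [
    [[-0.0007,0,-0.0004,0,0,0],[-0.0014,0,-0.0008,0,0,0],[-0.0019,0,-0.0011,0,0,0],[-0.0019,0,-0.0011,0,0,0],[-0.0019,0,-0.0011,0,0,0]]
  ]
}}

```text
time_s: 21.53
position: [0.5543, 0.0774, 0.0454]
tcp_rot: [[0.82, 0.315, 0.477], [0.271, -0.949, 0.16], [0.503, -0.002, -0.864]]
force: [5.3, 2.6, 0.8]
opening: 0.288
grasp_force: 30.0
```

```bash
python3 st.py 6
```

```text
21.78 (array([-32.68,  -0.2 ,   0.31]), array([18.29, 30.22])) face@0 -32.50 F stand [5.83 0.26 0.71] roll -0.11
```

Request:
{"op": "play_rows", "data": {
  "motion": [
    [[-0.0008,0,-0.0003,0,0,0],[-0.0017,0,-0.0007,0,0,0],[-0.0017,0,-0.0007,0,0,0],[-0.0017,0,-0.0007,0,0,0]]
  ]
}}

```text
time_s: 22.12
position: [0.5532, 0.077, 0.0455]
tcp_rot: [[0.82, 0.315, 0.478], [0.271, -0.949, 0.161], [0.505, -0.002, -0.863]]
force: [6.4, 2.3, 0.8]
opening: 0.291
grasp_force: 30.0
```

```bash
python3 st.py 8
```

```text
22.47 (array([-33.89,  -0.24,   0.32]), array([18.31, 30.3 ])) face@0 -33.70 F stand [6.68 0.63 1.36] roll -0.11
```

Request:
{"op": "play_rows", "data": {
  "motion": [
    [[-0.0007,0,-0.0002,0,0,0],[-0.0014,0,-0.0005,0,0,0],[-0.0014,0,-0.0005,0,0,0],[-0.0014,0,-0.0005,0,0,0]]
  ]
}}

```text
time_s: 22.8
position: [0.5522, 0.0767, 0.0454]
tcp_rot: [[0.819, 0.315, 0.479], [0.271, -0.949, 0.161], [0.506, -0.002, -0.863]]
force: [6.5, 3.2, 1.5]
opening: 0.29
grasp_force: 30.0
```

```bash
python3 st.py 8; python3 sw.py -8 8
```

```text
23.15 (array([-34.85,  -0.27,   0.29]), array([18.32, 30.38])) face@0 -34.68 F stand [7.68 0.81 1.36] roll -0.11
[[[0.0001, 0, 0.0004, 0, -1.00, 0], [0.0002, 0, 0.0009, 0, -2.00, 0], [0.0003, 0, 0.0013, 0, -3.00, 0], [0.0003, 0, 0.0018, 0, -4.00, 0], [0.0004, 0, 0.0022, 0, -5.00, 0], [0.0005, 0, 0.0026, 0, -6.00, 0], [0.0005, 0, 0.0031, 0, -7.00, 0], [0.0006, 0, 0.0035, 0, -8.00, 0]]]
```

Request:
{"op": "play_rows", "data": {
  "motion": [
    [[0.0001,0,0.0004,0,-1.0,0],[0.0002,0,0.0009,0,-2.0,0],[0.0003,0,0.0013,0,-3.0,0],[0.0003,0,0.0018,0,-4.0,0],[0.0004,0,0.0022,0,-5.0,0],[0.0005,0,0.0026,0,-6.0,0],[0.0005,0,0.0031,0,-7.0,0],[0.0006,0,0.0035,0,-8.0,0]]
  ]
}}

```text
time_s: 23.82
position: [0.554, 0.0771, 0.0425]
tcp_rot: [[0.879, 0.314, 0.358], [0.291, -0.949, 0.12], [0.378, -0.001, -0.926]]
force: [7.0, 5.5, 2.1]
opening: 0.289
grasp_force: 30.0
```

```bash
python3 st.py 6
```

```text
24.07 (array([-35.13,  -0.68,   0.21]), array([18.31, 22.24])) face@0 -35.04 F stand [7.92 1.77 2.35] roll -0.01
```

Request:
{"op": "play_rows", "data": {
  "motion": [
    [[0.0003,-0.0002,0.0005,0,-1.0,0],[0.0006,-0.0004,0.0011,0,-2.0,0],[0.0008,-0.0006,0.0015,0,-3.0,0],[0.0008,-0.0006,0.002,0,-4.0,0],[0.0009,-0.0007,0.0024,0,-5.0,0],[0.001,-0.0008,0.0028,0,-6.0,0],[0.001,-0.0008,0.0033,0,-7.0,0],[0.0011,-0.0009,0.0037,0,-8.0,0]]
  ]
}}

```text
time_s: 24.73
position: [0.5572, 0.0778, 0.0396]
tcp_rot: [[0.92, 0.313, 0.237], [0.304, -0.95, 0.075], [0.249, 0.003, -0.969]]
force: [6.1, 3.3, 2.1]
opening: 0.286
grasp_force: 30.0
```

```bash
python3 st.py 6
```

```text
24.98 (array([-33.5 ,  -0.76,   0.29]), array([18.28, 14.5 ])) face@0 -33.43 F stand [7.05 1.4  2.02] roll 0.18
```

Request:
{"op": "play_rows", "data": {
  "motion": [
    [[-0.0002,-0.0003,0.0003,0,-1.0,0],[-0.0003,-0.0006,0.0007,0,-2.0,0],[-0.0003,-0.0008,0.0012,0,-3.0,0],[-0.0003,-0.0009,0.0017,0,-4.0,0],[-0.0002,-0.001,0.0021,0,-5.0,0],[-0.0001,-0.001,0.0025,0,-6.0,0],[-0.0001,-0.001,0.0029,0,-6.5,0],[-0.0001,-0.001,0.0029,0,-6.5,0]]
  ]
}}

```text
time_s: 25.65
position: [0.559, 0.0791, 0.0368]
tcp_rot: [[0.94, 0.314, 0.136], [0.311, -0.949, 0.041], [0.142, 0.003, -0.99]]
force: [6.2, 1.3, 1.9]
opening: 0.287
grasp_force: 30.0
```

```bash
python3 st.py 8
```

```text
26.0 (array([-3.32e+01, -1.00e-01, -2.00e-02]), array([18.31,  8.16])) face@0 -33.20 F stand [ 6.5  -1.12  1.63] roll 0.18
```

Request:
{"op": "play_rows", "data": {
  "motion": [
    [[-0.0006,0.0003,-0.0001,0,0,0],[-0.0013,0.0003,-0.0002,0,0,0],[-0.0013,0.0003,-0.0002,0,0,0],[-0.0013,0.0003,-0.0002,0,0,0]]
  ]
}}

```text
time_s: 26.33
position: [0.5576, 0.0785, 0.0368]
tcp_rot: [[0.94, 0.313, 0.136], [0.311, -0.95, 0.042], [0.142, 0.003, -0.99]]
force: [6.1, 3.2, 1.5]
opening: 0.29
grasp_force: 30.0
```

```bash
python3 st.py 10
```

```text
26.78 (array([-34.51,  -0.19,   0.  ]), array([18.29,  8.17])) face@0 -34.51 F stand [ 6.8  -0.02  1.57] roll 0.17
```

Request:
{"op": "play_rows", "data": {
  "motion": [
    [[0.0001,0,0.0004,0,-1.0,0],[0.0001,0,0.0009,0,-2.0,0],[0.0001,0,0.0013,0,-3.0,0],[0.0002,0,0.0018,0,-4.0,0],[0.0002,0,0.0018,0,-4.0,0],[0.0002,0,0.0018,0,-4.0,0]]
  ]
}}

```text
time_s: 27.28
position: [0.5586, 0.079, 0.035]
tcp_rot: [[0.947, 0.314, 0.071], [0.313, -0.949, 0.021], [0.074, 0.003, -0.997]]
force: [7.0, 2.2, 2.3]
opening: 0.288
grasp_force: 30.0
```

```bash
python3 st.py 6
```

```text
27.53 (array([-34.12,  -0.1 ,  -0.15]), array([18.3 ,  4.24])) face@0 -34.13 F stand [ 7.38 -0.26  1.93] roll 0.15
```

Request:
{"op": "play_rows", "data": {
  "motion": [
    [[0,0,0.0004,0,-1.0,0],[-0.0001,0,0.0008,0,-2.0,0],[-0.0002,0,0.0012,0,-3.0,0],[-0.0002,0,0.0017,0,-4.0,0],[-0.0002,0,0.0018,0,-4.2,0],[-0.0002,0,0.0018,0,-4.2,0]]
  ]
}}

```text
time_s: 28.03
position: [0.5586, 0.0794, 0.0331]
tcp_rot: [[0.949, 0.314, 0.002], [0.314, -0.949, -0.001], [0.001, 0.002, -1.0]]
force: [7.0, 3.0, 2.2]
opening: 0.29
grasp_force: 30.0
```

```bash
python3 st.py 6; python3 img.py lvl.png
```

```text
28.28 (array([-34.33,   0.27,  -0.25]), array([18.3,  0.1])) face@0 -34.33 F stand [7.84 1.02 2.19] roll 0.11
```

View pics/lvl.png

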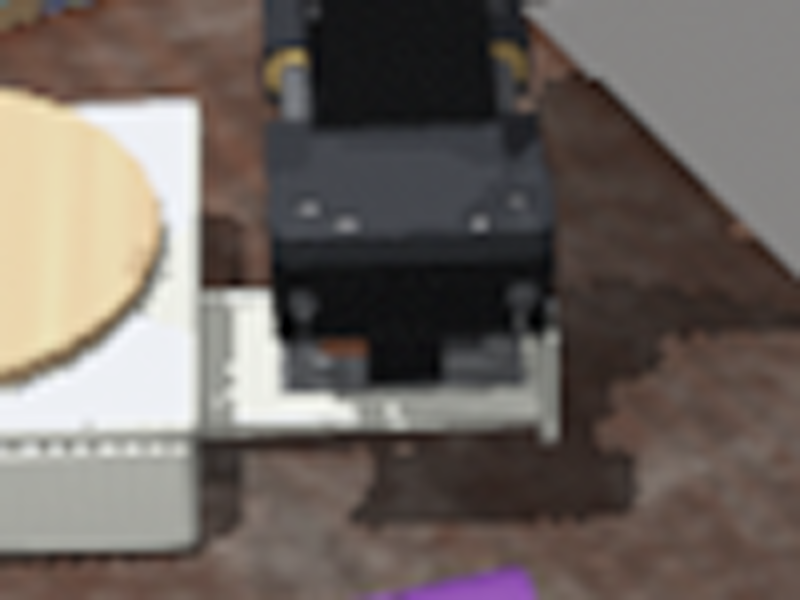

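Request:
{"op": "play_rows", "data": {
  "motion": [
    [[0.001,0,0,0,0,0],[0.002,0,0,0,0,0],[0.003,0,0,0,0,0],[0.004,0,0,0,0,0],[0.004,0,0,0,0,0],[0.004,0,0,0,0,0]]
  ]
}}

```text
time_s: 28.83
position: [0.56, 0.08, 0.033]
tcp_rot: [[0.949, 0.315, -0.003], [0.315, -0.949, -0.002], [-0.004, 0.001, -1.0]]
force: [2.6, 1.1, 6.7]
opening: 0.289
grasp_force: 30.0
```

```bash
python3 st.py 6
```

```text
29.08 (array([-32.83,   0.42,  -0.18]), array([18.35, -0.22])) face@0 -32.83 F stand [ 3.61 -0.58  5.67] roll 0.06
```

Request:
{"op": "play_rows", "data": {
  "motion": [
    [[0,0,-0.0005,0,0,0],[0,0,-0.001,0,0,0],[0,0,-0.001,0,0,0],[0,0,-0.001,0,0,0]]
  ]
}}

```text
time_s: 29.42
position: [0.5599, 0.0801, 0.0332]
tcp_rot: [[0.949, 0.315, -0.004], [0.315, -0.949, -0.002], [-0.005, 0.001, -1.0]]
force: [5.6, 0.3, -0.4]
opening: 0.292
grasp_force: 30.0
```

```bash
python3 st.py 8
```

```text
29.77 (array([-3.288e+01,  5.100e-01, -1.000e-02]), array([18.33, -0.27])) face@0 -32.88 F stand [ 5.86 -1.21  0.05] roll 0.03
```

Request:
{"op": "play_rows", "data": {
  "motion": [
    [[0.0005,0.0003,0,0,0,0],[0.001,0.0006,0,0,0,0],[0.0015,0.0006,0,0,0,0],[0.002,0.0006,0,0,0,0],[0.002,0.0006,0,0,0,0],[0.002,0.0006,0,0,0,0]]
  ]
}}

```text
time_s: 30.27
position: [0.5601, 0.0802, 0.0332]
tcp_rot: [[0.949, 0.315, -0.01], [0.315, -0.949, -0.002], [-0.01, -0.001, -1.0]]
force: [4.8, -2.0, -0.1]
opening: 0.288
grasp_force: 30.0
```

```bash
python3 st.py 8
```

```text
30.62 (array([-32.69,   0.55,   0.12]), array([18.35, -0.57])) face@0 -32.69 F stand [ 4.28 -2.49  0.26] roll -0.07
```

Request:
{"op": "play_rows", "data": {
  "motion": [
    [[-0.001,0,0,0,0,0],[-0.002,0,0,0,0.3,0],[-0.003,0.0004,0,0,0.5,0],[-0.003,0.0008,0,0,0.5,0],[-0.003,0.0012,0,0,0.5,0],[-0.003,0.0012,0,0,0.5,0],[-0.003,0.0012,0,0,0.5,0]]
  ]
}}

```text
time_s: 31.2
position: [0.5582, 0.0792, 0.0332]
tcp_rot: [[0.95, 0.314, -0.0], [0.314, -0.95, 0.002], [0.001, -0.002, -1.0]]
force: [6.0, 3.7, -1.4]
opening: 0.288
grasp_force: 30.0
```

```bash
python3 st.py 8
```

```text
31.55 (array([-34.74,   0.28,  -0.09]), array([18.29,  0.03])) face@0 -34.74 F stand [ 7.23  1.44 -0.55] roll -0.13
```

Request:
{"op": "play_rows", "data": {
  "motion": [
    [[0,0.0005,0,0,0,0],[0,0.001,0,0,0,0],[0,0.0015,0,0,0,0],[0,0.0015,0,0,0,0]]
  ]
}}

```text
time_s: 31.88
position: [0.5583, 0.0789, 0.0332]
tcp_rot: [[0.95, 0.313, -0.001], [0.313, -0.95, 0.004], [0.0, -0.004, -1.0]]
force: [5.5, 8.0, 0.0]
opening: 0.288
grasp_force: 30.0
```

```bash
python3 st.py 6
```

```text
32.13 (array([-34.84,  -0.  ,  -0.1 ]), array([18.25,  0.02])) face@0 -34.84 F stand [8.13 5.4  0.07] roll -0.23
```

Request:
{"op": "play_rows", "data": {
  "motion": [
    [[0,-0.0008,0,0,0,0],[0,-0.0016,0,0,0,0],[0,-0.0024,0,0,0,0],[0,-0.003,0,0,0,0],[0,-0.003,0,0,0,0]]
  ]
}}

```text
time_s: 32.55
position: [0.5586, 0.0799, 0.0334]
tcp_rot: [[0.949, 0.315, 0.002], [0.315, -0.949, 0.001], [0.002, -0.0, -1.0]]
force: [7.4, 0.7, -0.7]
opening: 0.292
grasp_force: 30.0
```

```bash
python3 st.py 6
```

```text
32.8 (array([-3.418e+01,  7.300e-01,  1.000e-02]), array([18.33,  0.1 ])) face@0 -34.18 F stand [ 6.6  -1.01 -1.02] roll -0.04
```

Request:
{"op": "play_rows", "data": {
  "motion": [
    [[0,-0.0005,0,0,0,0],[0,-0.001,0,0,0,0],[0,-0.0015,0,0,0,0],[0,-0.0015,0,0,0,0]]
  ]
}}

```text
time_s: 33.13
position: [0.5584, 0.0811, 0.0335]
tcp_rot: [[0.949, 0.315, 0.002], [0.315, -0.949, 0.001], [0.002, -0.0, -1.0]]
force: [7.5, 0.8, -0.2]
opening: 0.288
grasp_force: 30.0
```

```bash
python3 st.py 6
```

```text
33.38 (array([-34.08,   2.05,   0.09]), array([18.34,  0.12])) face@0 -34.08 F stand [ 6.99 -1.67 -0.37] roll -0.02
```

Request:
{"op": "play_rows", "data": {
  "motion": [
    [[0,-0.0005,0,0,0,0],[0,-0.001,0,0,0,0],[0,-0.001,0,0,0,0]]
  ]
}}

```text
time_s: 33.63
position: [0.558, 0.082, 0.0335]
tcp_rot: [[0.949, 0.315, 0.002], [0.315, -0.949, 0.001], [0.002, -0.0, -1.0]]
force: [7.3, -0.5, -1.0]
opening: 0.29
grasp_force: 30.0
```

```bash
python3 st.py 6
```

```text
33.88 (array([-34.05,   2.99,   0.11]), array([18.34,  0.12])) face@0 -34.05 F stand [ 7.09 -1.9  -0.67] roll -0.02
```

Request:
{"op": "play_rows", "data": {
  "motion": [
    [[0,-0.0005,0,0,0,0],[0,-0.001,0,0,0,0],[0,-0.001,0,0,0,0]]
  ]
}}

```text
time_s: 34.13
position: [0.5577, 0.083, 0.0335]
tcp_rot: [[0.949, 0.315, 0.002], [0.315, -0.949, 0.001], [0.002, -0.0, -1.0]]
force: [7.3, 1.3, -0.0]
opening: 0.292
grasp_force: 30.0
```

```bash
python3 st.py 6
```

```text
34.38 (array([-34.06,   4.02,   0.12]), array([18.34,  0.12])) face@0 -34.06 F stand [ 7.15 -2.08 -0.29] roll -0.02
```

Request:
{"op": "play_rows", "data": {
  "motion": [
    [[0,-0.0004,0,0,0,0],[0,-0.0008,0,0,0,0],[0,-0.0008,0,0,0,0]]
  ]
}}

```text
time_s: 34.63
position: [0.5576, 0.0835, 0.0335]
tcp_rot: [[0.949, 0.315, 0.002], [0.315, -0.949, 0.001], [0.002, 0.0, -1.0]]
force: [6.8, -0.4, -0.4]
opening: 0.291
grasp_force: 30.0
```

```bash
python3 st.py 6
```

```text
34.88 (array([-33.96,   4.52,   0.13]), array([18.35,  0.13])) face@0 -33.96 F stand [ 6.75 -3.02 -0.36] roll 0.01
```

Request:
{"op": "play_rows", "data": {
  "motion": [
    [[0,0.0008,0,0,0,0],[0,0.0016,0,0,0,0],[0,0.0025,0.0002,0,0,0],[0,0.0025,0.0006,0,0,0],[0,0.0025,0.0006,0,0,0]]
  ]
}}

```text
time_s: 35.3
position: [0.5575, 0.0822, 0.0331]
tcp_rot: [[0.949, 0.314, 0.0], [0.314, -0.949, 0.002], [0.001, -0.002, -1.0]]
force: [5.7, 2.8, 1.3]
opening: 0.292
grasp_force: 30.0
```

```bash
python3 st.py 6
```

```text
35.55 (array([-34.5 ,   3.32,  -0.23]), array([18.3 ,  0.07])) face@0 -34.50 F stand [6.9  1.29 1.74] roll -0.1
```

Request:
{"op": "play_rows", "data": {
  "motion": [
    [[0,0.0005,-0.0002,0,0,0],[0,0.001,-0.0003,0,0,0],[0,0.0013,-0.0003,0,0,0],[0,0.0013,-0.0003,0,0,0]]
  ]
}}

```text
time_s: 35.88
position: [0.5576, 0.0814, 0.0331]
tcp_rot: [[0.95, 0.313, -0.0], [0.313, -0.95, 0.003], [0.001, -0.003, -1.0]]
force: [6.2, 4.8, 0.2]
opening: 0.288
grasp_force: 30.0
```

```bash
python3 st.py 6
```

```text
36.13 (array([-34.64,   2.51,  -0.19]), array([18.27,  0.05])) face@0 -34.64 F stand [7.62 2.49 0.36] roll -0.15
```

Request:
{"op": "play_rows", "data": {
  "motion": [
    [[0.001,0,0,0,0,0],[0.002,0,0,0,0,0],[0.003,0,0,0,0,0],[0.004,0,0,0,0,0],[0.004,0,0,0,0,0],[0.004,0,0,0,0,0]]
  ]
}}

```text
time_s: 36.63
position: [0.5602, 0.0822, 0.0331]
tcp_rot: [[0.949, 0.314, -0.003], [0.314, -0.949, 0.002], [-0.002, -0.003, -1.0]]
force: [4.0, 3.8, 3.4]
opening: 0.287
grasp_force: 30.0
```

```bash
python3 st.py 6
```

```text
36.88 (array([-31.96,   2.51,  -0.16]), array([18.3 , -0.11])) face@0 -31.96 F stand [5.41 2.59 3.12] roll -0.17
```

Request:
{"op": "play_rows", "data": {
  "motion": [
    [[0.001,0,-0.0002,0,0,0],[0.002,0,-0.0004,0,0,0],[0.003,0,-0.0004,0,0,0],[0.003,0,-0.0004,0,0,0],[0.003,0,-0.0004,0,0,0]]
  ]
}}

```text
time_s: 37.3
position: [0.5626, 0.0826, 0.0331]
tcp_rot: [[0.949, 0.315, -0.004], [0.315, -0.949, 0.001], [-0.004, -0.003, -1.0]]
force: [2.6, 3.0, 1.7]
opening: 0.287
grasp_force: 30.0
```

```bash
python3 st.py 6
```

```text
37.55 (array([-29.45,   1.95,  -0.08]), array([18.34, -0.17])) face@0 -29.45 F stand [3.42 1.77 1.04] roll -0.12
```

Request:
{"op": "play_rows", "data": {
  "motion": [
    [[0,0,0,0,0,0],[0,0,0,0,0,0],[0,0,0,0,0,0],[0,0,0,0,0,0]]
  ],
  "fingers": 0.035
}}

```text
time_s: 37.88
position: [0.5617, 0.0822, 0.0329]
tcp_rot: [[0.949, 0.315, -0.006], [0.315, -0.949, 0.001], [-0.005, -0.003, -1.0]]
force: [-0.3, -0.6, -0.4]
opening: 0.39
grasp_force: 0.0
```

```bash
python3 st.py 4
```

```text
38.03 (array([-30.06,   1.87,  -0.2 ]), array([18.35, -0.21])) face@0 -30.06 F stand [ 0.16 -0.22 -0.27] roll -0.13
```

Request:
{"op": "play_rows", "data": {
  "motion": [
    [[0,0,-0.005,0,0,0],[0,0,-0.015,0,0,0],[0,0,-0.03,0,0,0],[-0.01,0,-0.06,0,0,0],[-0.04,0,-0.08,0,0,0],[-0.07,0,-0.09,0,0,0],[-0.1,0,-0.09,0,0,0],[-0.12,0,-0.09,0,0,0]]
  ]
}}

```text
time_s: 38.7
position: [0.4469, 0.0444, 0.1253]
tcp_rot: [[0.949, 0.315, -0.003], [0.315, -0.949, 0.001], [-0.003, -0.002, -1.0]]
force: [-0.3, 0.1, 0.3]
opening: 0.403
grasp_force: 0.0
```

Run:
```python
from h import *
s=bot.read_state();print(s['time_s'],s['position'],s['force'],np.round(s['joint_positions'],1))
D=cap('side');T=cap('top')
a=cv2.resize(T['frame'][165:225,345:425],(800,600),interpolation=2)[::1];b=cv2.resize(D['frame'][150:210,275:355],(800,600),interpolation=2)
cv2.imwrite('pics/seat.png',np.hstack([cv2.resize(a,(400,300)),cv2.resize(b,(400,300))])[:,:,::-1])
```

```text
38.7 [0.44691458 0.04441979 0.1253246 ] [-0.30371643  0.14745742  0.28556573] [ -8.6  28.5 112.9   0.   38.8  63. ]
```

View pics/seat.png

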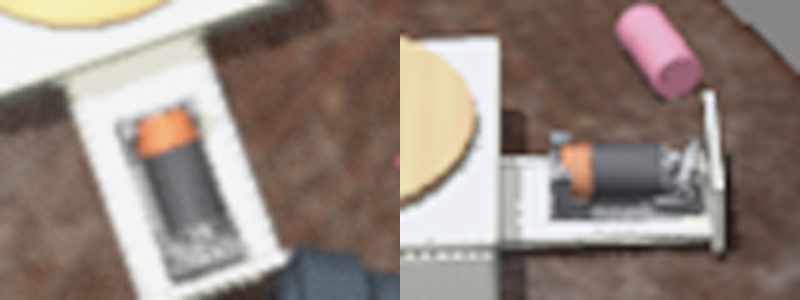

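```bash
cat >> tgt.py <<'E'
def pt(x,y,z):
    c,s=np.cos(np.radians(YAW)),np.sin(np.radians(YAW)); return np.array([O[0]+c*x-s*y,O[1]+s*x+c*y,z]),rot(YAW)
E
python3 - <<'E'
from tgt import *
s,p,R=cur()
a=pt(-.215,.0018,.034);show(rel(p,R,*a))
E
```

```text
[0.0416, 0.0015, 0.0903, -0.22, 0.38, -0.11]
```

Request:
{"op": "play_rows", "data": {
  "motion": [
    [[0,0.0015,0.03,-0.2,0.4,0],[0,0.0015,0.06,-0.2,0.4,0],[0,0.0015,0.09,-0.2,0.4,0],[0.015,0.0015,0.0905,-0.2,0.4,0],[0.03,0.0015,0.0905,-0.2,0.4,0],[0.04,0.0015,0.0905,-0.2,0.4,0],[0.04,0.0015,0.0905,-0.2,0.4,0],[0.04,0.0015,0.0905,-0.2,0.4,0]]
  ],
  "fingers": 0.0
}}

```text
time_s: 39.47
position: [0.4888, 0.056, 0.0335]
tcp_rot: [[0.949, 0.315, 0.007], [0.316, -0.949, -0.0], [0.006, 0.002, -1.0]]
force: [-0.8, 0.0, 0.6]
opening: 0.011
grasp_force: 0.0
```

```bash
cat > s2.py <<'E'
from tgt import *
L=[]
for i in range(4):
    s,p,R=cur();L.append(s['force'])
    if i<3: imaging.capture('side')
c,k=np.cos(np.radians(YAW)),np.sin(np.radians(YAW));d=p[:2]-O;F=np.mean(L,0)
print(s['time_s'],'x %.2f y %.2f z %.2f mm'%((c*d[0]+k*d[1])*1e3,(-k*d[0]+c*d[1])*1e3,p[2]*1e3),'F',np.round([c*F[0]+k*F[1],-k*F[0]+c*F[1],F[2]],2),s['opening'],where(p,R)[1])
E
python3 s2.py
```

```text
39.6167 x -212.85 y 0.59 z 33.44 mm F [-0.45  0.15  0.2 ] -1.1820093764004994e-05 [18.35  0.22]
```

Request:
{"op": "play_rows", "data": {
  "motion": [
    [[0.006,0,0,0,0,0],[0.012,0,0,0,0,0],[0.018,0,0,0,0,0],[0.022,0,0,0,0,0],[0.027,0,0,0,0,0],[0.032,0,0,0,0,0],[0.038,0,0,0,0,0],[0.044,0,0,0,0,0]]
  ]
}}

```text
time_s: 40.28
position: [0.5295, 0.0698, 0.0331]
tcp_rot: [[0.949, 0.315, 0.004], [0.315, -0.949, -0.0], [0.003, 0.001, -1.0]]
force: [-1.9, -1.9, 1.0]
opening: 0.004
grasp_force: 1.2
```

```bash
python3 s2.py
```

```text
Traceback (most recent call last):
  File "s2.py", line 5, in <module>
    if i<3: imaging.capture('side')
            ~~~~~~~~~~~~~~~^^^^^^^^
ValueError: 200 camera calls are used up
```

Request:
{"op": "play_rows", "data": {
  "motion": [
    [[0.006,0,0,0,0,0],[0.012,0,0,0,0,0],[0.018,0,0,0,0,0],[0.024,0,0,0,0,0],[0.03,0,0,0,0,0],[0.036,0,0,0,0,0],[0.042,0,0,0,0,0],[0.048,0,0,0,0,0]]
  ]
}}

```text
time_s: 41.0
position: [0.5754, 0.085, 0.0333]
tcp_rot: [[0.949, 0.315, 0.004], [0.315, -0.949, 0.0], [0.004, 0.001, -1.0]]
force: [-2.3, -1.5, -1.7]
opening: 0.003
grasp_force: 1.2
```

```bash
python3 s2.py
```

```text
Traceback (most recent call last):
  File "s2.py", line 5, in <module>
    if i<3: imaging.capture('side')
            ~~~~~~~~~~~~~~~^^^^^^^^
ValueError: 200 camera calls are used up
```

Request:
{"op": "play_rows", "data": {
  "motion": [
    [[0.004,0,0,0,0,0],[0.008,0,0,0,0,0],[0.012,0,0,0,0,0],[0.016,0,0,0,0,0],[0.018,0,0,0,0,0],[0.02,0,0,0,0,0],[0.02,0,0,0,0,0]]
  ]
}}

```text
time_s: 41.58
position: [0.5946, 0.0913, 0.0337]
tcp_rot: [[0.949, 0.315, 0.006], [0.315, -0.949, 0.0], [0.006, 0.002, -1.0]]
force: [-1.0, -0.0, -0.5]
opening: 0.005
grasp_force: 0.4
```

Request:
{"op": "play_rows", "data": {
  "motion": [
    [[0.001,0,0,0,0,0],[0.002,0,0,0,0,0],[0.003,0,0,0,0,0],[0.003,0,0,0,0,0],[0.003,0,0,0,0,0]]
  ]
}}

```text
time_s: 42.0
position: [0.5971, 0.0921, 0.0337]
tcp_rot: [[0.949, 0.315, 0.005], [0.315, -0.949, 0.0], [0.005, 0.002, -1.0]]
force: [-1.0, -0.4, 0.1]
opening: 0.005
grasp_force: 0.7
```

```bash
sed -i 's/range(4)/range(1)/;s/i<3/0/' s2.py; python3 s2.py
```

```text
42.0 x -96.82 y 0.21 z 33.66 mm F [-1.09 -0.02  0.14] 0.0052028097577012985 [18.34  0.29]
```

Push on in small steps until the force rises.

Request:
{"op": "play_rows", "data": {
  "motion": [
    [[0.001,0,0,0,0,0],[0.002,0,0,0,0,0],[0.002,0,0,0,0,0],[0.002,0,0,0,0,0]]
  ]
}}

```text
time_s: 42.33
position: [0.5978, 0.0924, 0.0336]
tcp_rot: [[0.949, 0.315, 0.003], [0.315, -0.949, -0.0], [0.002, 0.001, -1.0]]
force: [-4.4, -3.0, 2.4]
opening: 0.003
grasp_force: 2.5
```

Request:
{"op": "play_rows", "data": {
  "motion": [
    [[0.001,0,0,0,0,0],[0.002,0,0,0,0,0],[0.002,0,0,0,0,0],[0.002,0,0,0,0,0]]
  ]
}}

```text
time_s: 42.67
position: [0.5979, 0.0925, 0.0336]
tcp_rot: [[0.949, 0.315, -0.001], [0.315, -0.949, -0.001], [-0.002, 0.001, -1.0]]
force: [-7.5, -4.9, 5.1]
opening: 0.004
grasp_force: 4.2
```

Request:
{"op": "play_rows", "data": {
  "motion": [
    [[-0.003,0,0,0,0,0],[-0.012,0,0,0,0,0],[-0.03,0,0,0,0,0],[-0.06,0,0,0,0,0],[-0.08,0,-0.03,0,0,0],[-0.1,0,-0.06,0,0,0],[-0.1,0,-0.08,0,0,0],[-0.1,0,-0.08,0,0,0]]
  ]
}}

```text
time_s: 43.33
position: [0.5076, 0.0617, 0.1168]
tcp_rot: [[0.949, 0.314, 0.014], [0.314, -0.949, -0.0], [0.014, 0.005, -1.0]]
force: [0.9, -0.5, 0.5]
opening: 0.005
grasp_force: 0.0
```

```bash
python3 s2.py; python3 -c "
from rig import bot
print(bot.hand_in())"
```

```text
43.3333 x -191.36 y -0.46 z 116.83 mm F [ 0.69 -0.76  0.54] 0.004846841117759171 [18.3   0.78]
the job is handed in; nothing more can be done
None
```

The cell is seated in the holder under both lips (checked in the pictures after release) and the job is handed in at about 43 s; the drawer was pushed until it stopped with about 9 N at the position expected for home, but with the camera calls used up I could not check that by picture, and the hand-in returned no verdict.

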